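# Line up furniture feet on the finishing tray

## Robot

A 6-joint arm with a two-finger parallel gripper is mounted at the origin on the work surface. World frame = base frame: x ahead of the robot, y to its left, z up, the work surface at z = 0. Lengths are in m, angles in rad, forces in N, time in s.
With the tool pointing down it reaches from about 0.25 to 0.725 m from the base axis. Payload 4 kg.
Tool frame: the origin (TCP) lies on the centre line of the jaws, within the pads' length; the fingertips stand 14 mm ahead of it and the grasp point (between the pads) lies 5 mm behind it; z points along the fingers, x is the direction in which the jaws open and shut, and the axes are right-handed (so a half turn about z gives the same grasp; the last joint's range is limited). The gripper opens to 85 mm and grips with 20 to 120 N. Pads are 22 mm wide; open, the fingers measure 114 mm over their backs; the gripper's body (76 mm by 85 mm) begins 54 mm behind the grasp point. The pads swing forward as they close: fully open they stand 13 mm farther back than shut.
Start: joints at [1.251, 0.241, 0.005, 1.335, 0, 1.571], TCP at [0.157, 0.475, 0.222] pointing down, gripper open.
Joint ranges: [-2.72, 2.72], [-1.05, 1.87], [-1.09, 1.28], [-1.99, 2.15], [-1.42, 1.44], [-3.14, 3.14]. Speed limits (rad/s): [2.79, 2.79, 3.14, 3.14, 3.14, 3.14].

## Interface

Orientations are given as a unit quaternion [x, y, z, w].
In Python, from workcell import get_obs, optics, ticket gives the robot as it stands.
- The arm moves only by the shell command python3 -m inch 'ROWS'. ROWS is JSON, a list that holds one entry, the list of rows, each a list of 5 numbers: the finger opening in cm, from 0 to 8.54, then the shift along the tool's x, y, z in cm, then the turn about the tool's z in degrees. In form: [[[fingers, dx, dy, dz, roll], ...]]. A call has exactly 5 rows; each row is the pose to reach, as a shift and turn from the pose measured when the call began, along the tool's axes at that moment; what a row does not reach only later rows make up. A row lasts 1/8 s, in which the tool goes at most 62.5 mm and 10.7 degrees, less where a joint would pass 70% of its speed; a pose out of reach is approached as far as the arm can. A call with a gripper value outside its range is refused whole. The fingers move at their own pace and stop on an object; the grip force is fixed at half the most. Time passes only in rows, so rows that repeat a pose let the fingers close, or fill a call up. It gives the time, the measured TCP pose, the force and the opening at its end, in the units of the state.
- get_obs(): the state, without advancing time (a new reading comes with each control period).
- optics.camera(name): name is "side" or "top"; returns (picture, depth): 384x512x3 uint8, red, green, blue; 384x512 float32, m along the optical axis (not along the pixel's ray), 0 where there is no reading.
- optics.camera_info(name): a dict with "vfov" (degrees; the focal length in pixels is half the picture's height over the tangent of half this angle, whatever the lens; pixels are square), "cx", "cy" (the principal point, pixels), "k1" (the pictures are not rectified: a ray, as slopes to the right and down, at radius r is drawn at 1 + k1 r^2 times it, then the intrinsics apply), "R" (3x3) and "t" (3): a world point X has camera coordinates R X + t. Camera axes: x right, y down, z forward; pixel columns grow to the right and rows downward; lengths in m; the calibration is good to about 2 mm. A picture is of the moment at which its call begins. camera_info takes no time and is no camera call.
- ticket.job_done(): hands the job in, once; it reports no verdict.
The state is a dict: "clock": time; "joint_pos": joint angles; "joint_vel": joint speeds; "tau": joint torques, N m; "eef_pos": TCP position; "tool_rot": TCP orientation; "ft_force": force on the tool from outside, world axes, zero at the start; "ft_torque": the same for the moment, N m; "grip_width": finger opening in m.
Only numpy, scipy, OpenCV 4.12 (cv2) and the standard library are available. Lean on these libraries where they do the work, as an engineer would, in place of code of your own. Each camera call takes 0.05 s, during which the arm holds its last target.

## Task

On the plywood tray, one dark-wood furniture foot already stands in a far corner. Slide the other three feet over the tray, without lifting them off it, to make one neat row with it along the far lip: all four upright, square and flat against the far lip, closed up side to side without gaps, starting from the foot in the corner, which stays in its corner. Leave the tin, the sanding block and the roll of tape on the tray where they are.

Things in the scene. Friction and masses are not known exactly. Their poses are not given: they have to be found in the camera images.
- tray: fixed plywood tray, 300 mm (x) by 490 mm (y). Origin: centre of its underside; its x axis points to the far lip, y along the lip, z up. Floor top at z = 12 mm, standing lips 10 mm thick rise to z = 30 mm (18 mm above the floor) on the far edge and both ends; the near edge is open. Inner face of the far lip at x = +140 mm, of the end lips at y = +235 and -235 mm, near edge at x = -150 mm. It is turned up to 0.15 rad from the world axes.
- foot_a: dark-wood furniture foot, about 50 mm high: a square base 60 x 60 mm and 22 mm high with vertical sides, on which stands a round taper, 54 mm across at its bottom and 34 mm at its top, ending in a black pad. Mass 0.1 to 0.25 kg; slides on the tray with a few newtons at most. Origin: centre of the underside, z up, x and y square to the base's sides. This one starts in a far corner of the tray, either the +y or the -y one, within 5 mm of both lips.
- foot_b: dark-wood furniture foot, about 50 mm high: a square base 60 x 60 mm and 22 mm high with vertical sides, on which stands a round taper, 54 mm across at its bottom and 34 mm at its top, ending in a black pad. Mass 0.1 to 0.25 kg; slides on the tray with a few newtons at most. Origin: centre of the underside, z up, x and y square to the base's sides. Starts in the near half of the tray, turned up to 0.3 rad against it, with a clear straight way to the far lip.
- foot_c: dark-wood furniture foot, about 50 mm high: a square base 60 x 60 mm and 22 mm high with vertical sides, on which stands a round taper, 54 mm across at its bottom and 34 mm at its top, ending in a black pad. Mass 0.1 to 0.25 kg; slides on the tray with a few newtons at most. Origin: centre of the underside, z up, x and y square to the base's sides. Starts like foot_b.
- foot_d: dark-wood furniture foot, about 50 mm high: a square base 60 x 60 mm and 22 mm high with vertical sides, on which stands a round taper, 54 mm across at its bottom and 34 mm at its top, ending in a black pad. Mass 0.1 to 0.25 kg; slides on the tray with a few newtons at most. Origin: centre of the underside, z up, x and y square to the base's sides. Starts like foot_b.
- tin: round steel tin, loose, 50 mm across and 38 mm high, in the far corner of the tray opposite to foot_a's. Origin: centre of its underside. Leave it alone.
- sanding_block: cork sanding block, loose, 100 x 55 x 30 mm, at one end of the tray's near half, long side along the tray's x. Origin: centre of its underside. Leave it alone.
- tape: roll of pale tape lying flat, loose, 72 mm across and 24 mm high, at the other end of the tray's near half. Origin: centre of its underside. Leave it alone.
Not all that is in view belongs to the job. Leave any blue or turquoise look-alike of the foot_d alone.

How it is judged:
At the end, for the whole second after the job is handed in: All four feet upright, at rest, in a row on the tray: each within 6 mm of the far lip and square to it within 0.1 rad; foot_a in its corner (moved under 20 mm), the others in any order beside it at 60 mm pitch from the end lip, each within 9 mm of its place (((y of foot_a in the frame of tray between 0.196 and 0.214 m and (y of foot_b in the frame of tray between 0.136 and 0.154 m or y of foot_c in the frame of tray between 0.136 and 0.154 m or y of foot_d in the frame of tray between 0.136 and 0.154 m) and (y of foot_b in the frame of tray between 0.076 and 0.094 m or y of foot_c in the frame of tray between 0.076 and 0.094 m or y of foot_d in the frame of tray between 0.076 and 0.094 m) and (y of foot_b in the frame of tray between 0.016 and 0.034 m or y of foot_c in the frame of tray between 0.016 and 0.034 m or y of foot_d in the frame of tray between 0.016 and 0.034 m)) or (y of foot_a in the frame of tray between -0.214 and -0.196 m and (y of foot_b in the frame of tray between -0.154 and -0.136 m or y of foot_c in the frame of tray between -0.154 and -0.136 m or y of foot_d in the frame of tray between -0.154 and -0.136 m) and (y of foot_b in the frame of tray between -0.094 and -0.076 m or y of foot_c in the frame of tray between -0.094 and -0.076 m or y of foot_d in the frame of tray between -0.094 and -0.076 m) and (y of foot_b in the frame of tray between -0.034 and -0.016 m or y of foot_c in the frame of tray between -0.034 and -0.016 m or y of foot_d in the frame of tray between -0.034 and -0.016 m))) and x of foot_a in the frame of tray between 0.104 and 0.116 m and angle between each of foot_a, foot_b, foot_c, foot_d's own z axis and vertical below 0.08 rad and (angle between the x axis of foot_a and the x axis of tray, either way round below 0.1 rad or angle between the x axis of foot_a and the y axis of tray, either way round below 0.1 rad) and linear speed of each of foot_a, foot_b, foot_c, foot_d below 0.02 m/s and x of foot_b in the frame of tray between 0.104 and 0.116 m and (angle between the x axis of foot_b and the x axis of tray, either way round below 0.1 rad or angle between the x axis of foot_b and the y axis of tray, either way round below 0.1 rad) and x of foot_c in the frame of tray between 0.104 and 0.116 m and (angle between the x axis of foot_c and the x axis of tray, either way round below 0.1 rad or angle between the x axis of foot_c and the y axis of tray, either way round below 0.1 rad) and x of foot_d in the frame of tray between 0.104 and 0.116 m and (angle between the x axis of foot_d and the x axis of tray, either way round below 0.1 rad or angle between the x axis of foot_d and the y axis of tray, either way round below 0.1 rad) and distance of foot_a from where it was at the start of the episode below 0.02 m); the robot touches nothing.
It fails at once if a foot is lifted or tipped so that its underside's centre is more than 20 mm above the tray floor (z of any of foot_a, foot_b, foot_c, foot_d in the frame of tray above 0.032 m).
It fails at once if the tin is moved more than 20 mm or tipped (distance of tin from where it was at the start of the episode above 0.02 m or angle between tin's own z axis and vertical above 0.4 rad).
It fails at once if the sanding block is moved more than 20 mm or tipped (distance of sanding_block from where it was at the start of the episode above 0.02 m or angle between sanding_block's own z axis and vertical above 0.4 rad).
It fails at once if the roll of tape is moved more than 20 mm or tipped (distance of tape from where it was at the start of the episode above 0.02 m or angle between tape's own z axis and vertical above 0.4 rad).
It also fails if it takes over 64 s, if anything falls off the work surface, if the arm or the gripper's body presses on something with over 40 N, if the wrist force passes 120 N, or if a joint passes its speed limit or range.

## Working session

There is one attempt and no reset: what is moved stays moved. The work goes in short steps, Python scripts to look and compute and a shell command to move; the robot and the scene stay as the last step left them, time stands still between calls to the robot, and variables do not carry over. Pictures are saved under pics/ and viewed, and the job is handed in when it is done.

```bash
ls; mkdir -p pics
python3 - <<'E'
from workcell import get_obs, optics, ticket
import cv2,json
o=get_obs();print(o)
for n in("top","side"):
    p,d=optics.camera(n);i=optics.camera_info(n);print(n,i)
    cv2.imwrite(f"pics/{n}0.png",cv2.cvtColor(p,cv2.COLOR_RGB2BGR))
    import numpy as np;np.save(f"pics/{n}0d.npy",d)
E
```

```text
pics
{'clock': 0.0, 'joint_pos': array([ 1.25099120e+00,  2.41412273e-01,  3.68970237e-03,  1.33522473e+00,
       -9.21827534e-06,  1.57077905e+00]), 'joint_vel': array([ 0.00024577, -0.00045846,  0.00087715,  0.00046595,  0.00021883,
       -0.00066908]), 'tau': array([ 1.75114028e-04, -3.72319257e+01,  2.52406436e+01,  1.66529400e-02,
        5.05608944e-05, -5.88987120e-06]), 'eef_pos': array([0.15698015, 0.47400315, 0.22140019]), 'tool_rot': array([ 8.10667515e-01,  5.85505784e-01, -8.69173745e-04,  6.33424661e-04]), 'ft_force': array([-0.29389316, -0.37465464,  0.02513647]), 'ft_torque': array([ 0.03370684, -0.00780579,  0.02345468]), 'grip_width': 0.08532908389113623}
top {'vfov': 52.40940117545075, 'cx': 254.76787895992027, 'cy': 191.5907220215881, 'k1': -0.029355838335326186, 'R': array([[ 0.0335492 , -0.99943013,  0.00372262],
       [-0.97788564, -0.03359486, -0.20642447],
       [ 0.2064319 ,  0.00328508, -0.97845546]]), 't': array([-0.10258686,  0.43285148,  1.05029168])}
side {'vfov': 46.76600695612029, 'cx': 258.9871676767414, 'cy': 187.0589888260474, 'k1': -0.041055569294204265, 'R': array([[ 0.98363815, -0.17986822,  0.0101689 ],
       [-0.11555935, -0.67324441, -0.73033417],
       [ 0.13821006,  0.71720944, -0.68301434]]), 't': array([-0.43348592,  0.01524079,  1.08530706])}
```

View pics/top0.png

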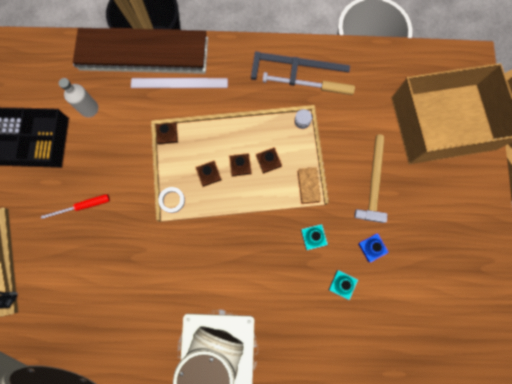

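View pics/side0.png

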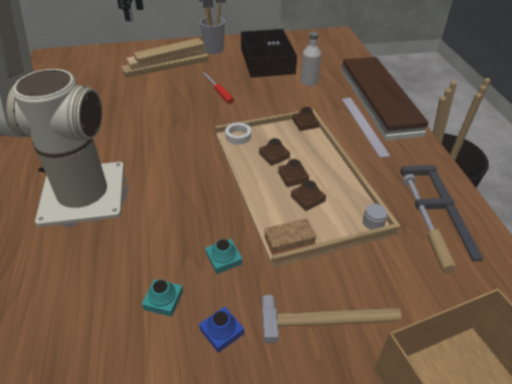

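Foot_a is at top (166,133), in the +y far corner. The three loose feet are at (208,173), (240,164) and (268,160). The tin is at (303,119), the sanding block at (309,185) and the tape at (172,200). Look-alikes, all off the tray: turquoise at (315,237) and (344,284), blue at (373,247). I'll check these in one close crop.

```bash
cat > h.py <<'E'
import numpy as np,cv2
from workcell import get_obs, optics
def K(i):
    f=192/np.tan(np.radians(i['vfov']/2));return f
def ray(i,uv):
    f=K(i);q=(np.atleast_2d(uv).astype(float)-[i['cx'],i['cy']])/f
    p=q.copy()
    for _ in range(20): p=q/(1+i['k1']*(p**2).sum(1,keepdims=True))
    return np.c_[p,np.ones(len(p))]
def atz(n,uv,z):
    i=optics.camera_info(n);r=ray(i,uv)@i['R'];c=-i['R'].T@i['t']
    return c+r*((z-c[2])/r[:,2])[:,None]
def proj(n,X):
    i=optics.camera_info(n);c=np.atleast_2d(X)@i['R'].T+i['t'];p=c[:,:2]/c[:,2:]
    p=p*(1+i['k1']*(p**2).sum(1,keepdims=True));return p*K(i)+[i['cx'],i['cy']]
def crop(n,fn,u0,v0,u1,v1,s,pic=None):
    if pic is None: pic,_=optics.camera(n)
    c=cv2.cvtColor(pic[v0:v1,u0:u1],cv2.COLOR_RGB2BGR)
    cv2.imwrite(fn,cv2.resize(c,None,fx=s,fy=s,interpolation=cv2.INTER_CUBIC));return pic
E
python3 - <<'E'
import cv2
p=cv2.imread('pics/top0.png');cv2.imwrite('pics/c0.png',cv2.resize(p[95:230,140:340],None,fx=4,fy=4,interpolation=cv2.INTER_CUBIC))
E
```

```text
(no output)
```

View pics/c0.png

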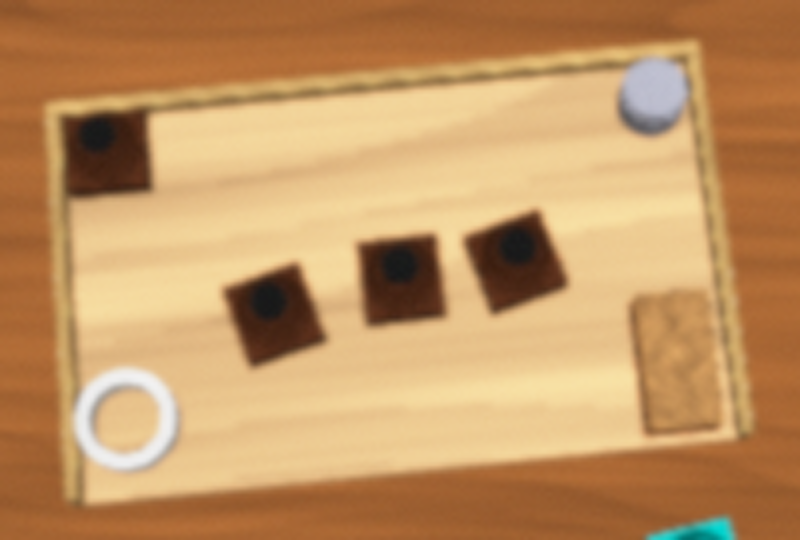

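```bash
cat >> h.py <<'E'
from scipy.optimize import minimize
def tray_fit(corn):
    # corners uv of lip outer top: far-left, far-right, near-right, near-left
    W=atz('top',corn,0.030)[:,:2]
    L=np.array([[.15,.245],[.15,-.245],[-.15,-.245],[-.15,.245]])
    a=(W-W.mean(0));b=L
    th=np.arctan2((b[:,0]*a[:,1]-b[:,1]*a[:,0]).sum(),(b*a).sum())
    R=np.array([[np.cos(th),-np.sin(th)],[np.sin(th),np.cos(th)]])
    return W.mean(0),th,(a-b@R.T)
def hull(n,x,y,th,ox,oy,s):
    pts=[]
    for z in(.012,.034):
        for a,b in((1,1),(1,-1),(-1,-1),(-1,1)): pts.append((a*.03,b*.03,z))
    for k in range(16):
        pts.append((.017*np.cos(k*np.pi/8),.017*np.sin(k*np.pi/8),.062))
    P=np.array(pts);c,sn=np.cos(th),np.sin(th)
    X=np.c_[x+c*P[:,0]-sn*P[:,1],y+sn*P[:,0]+c*P[:,1],P[:,2]]
    u=(proj(n,X)-[ox,oy]+.5)*s-.5
    return cv2.convexHull(u.astype(np.float32))
def fit(n,pic,seed,th0,half=18,s=8):
    u0,v0=int(seed[0])-half,int(seed[1])-half
    c=cv2.resize(pic[v0:v0+2*half,u0:u0+2*half],None,fx=s,fy=s,interpolation=cv2.INTER_CUBIC)
    # dark against wood
    m=(c[...,0].astype(int)<150).astype(np.uint8)
    nl,lab,st,ce=cv2.connectedComponentsWithStats(m)
    k=lab[half*s,half*s]; m=(lab==k).astype(np.uint8)
    def cost(p):
        im=np.zeros_like(m);h=hull(n,p[0],p[1],p[2],u0,v0,s)
        cv2.fillPoly(im,[np.round(h*16).astype(np.int32)],1,shift=4)
        return (im!=m).sum()/m.sum()
    x,y,_=atz(n,[seed],.03)[0]
    best=None
    for t in np.arange(-.4,.41,.1):
        r=minimize(cost,[x,y,th0+t],method='Nelder-Mead',options=dict(initial_simplex=[[x,y,th0+t],[x+.01,y,th0+t],[x,y+.01,th0+t],[x,y,th0+t+.1]],xatol=1e-4,fatol=1e-4,maxiter=200))
        if best is None or r.fun<best.fun: best=r
    return best.x,best.fun
E
python3 - <<'E'
from h import *
p=cv2.cvtColor(cv2.imread('pics/top0.png'),cv2.COLOR_BGR2RGB)
C=np.array([[45,105],[698,42],[750,437],[68,503]]);C=(C+.5)/4-.5+[140,95]
c,th,res=tray_fit(C);print(c,th,(res*1000).round(1).tolist())
R=np.array([[np.cos(th),-np.sin(th)],[np.sin(th),np.cos(th)]])
for s in((208,173),(240,164),(268,160),(167,133)):
    x,f=fit('top',p,s,th);l=(x[:2]-c)@R
    print(s,x.round(4),'loc',(l*1000).round(1),'rel',round(x[2]-th,3),round(f,3))
for nm,s,z in(('tin',(303,117),.05),('tape',(172,200),.036),('block',(309,185),.042)):
    w=atz('top',[s],z)[0];print(nm,w.round(4),((w[:2]-c)@R*1000).round(1))
E
```

```text
[ 0.52784134 -0.03454529] 0.13438191768791963 [[-0.5, -0.7], [0.8, 0.5], [-1.2, 3.4], [0.9, -3.3]]
(208, 173) [0.4892 0.0488 0.391 ] loc [-27.1  87.7] rel 0.257 0.136
(240, 164) [ 0.5202 -0.0405  0.1795] loc [-8.3 -4.9] rel 0.045 0.142
(268, 160) [ 0.5353 -0.1236  0.3709] loc [ -4.5 -89.3] rel 0.236 0.149Traceback (most recent call last):
  File "<stdin>", line 7, in <module>
  File "h.py", line 53, in fit
    r=minimize(cost,[x,y,th0+t],method='Nelder-Mead',options=dict(initial_simplex=[[x,y,th0+t],[x+.01,y,th0+t],[x,y+.01,th0+t],[x,y,th0+t+.1]],xatol=1e-4,fatol=1e-4,maxiter=200))
    res = _minimize_neldermead(fun, x0, args, callback, bounds=bounds,
                               **options)
    fxe = func(xe)
    fx = function(np.copy(x), *(wrapper_args + args))
  File "h.py", line 47, in cost
    im=np.zeros_like(m);h=hull(n,p[0],p[1],p[2],u0,v0,s)
                          ~~~~^^^^^^^^^^^^^^^^^^^^^^^^^^
  File "h.py", line 37, in hull
    u=(proj(n,X)-[ox,oy]+.5)*s-.5
       ~~~~^^^^^
  File "h.py", line 14, in proj
    i=optics.camera_info(n);c=np.atleast_2d(X)@i['R'].T+i['t'];p=c[:,:2]/c[:,2:]
ValueError: time passes only in moves, steps and waits
```

```bash
python3 - <<'E'
s=open('h.py').read()
s=s.replace("def K(i)","import json,os\n_C={}\ndef cinfo(n):\n    if not os.path.exists('ci.json'):\n        d={m:{k:(v.tolist() if hasattr(v,'tolist') else v) for k,v in optics.camera_info(m).items()} for m in('top','side')}\n        json.dump(d,open('ci.json','w'))\n    if not _C: _C.update({m:{k:np.array(v) for k,v in d.items()} for m,d in json.load(open('ci.json')).items()})\n    return _C[n]\ndef K(i)",1).replace("i=optics.camera_info(n)","i=cinfo(n)")
open('h.py','w').write(s)
E
cat >> h.py <<'E'
def trayR(th): return np.array([[np.cos(th),-np.sin(th)],[np.sin(th),np.cos(th)]])
def overlay(n,pic,c,th,feet,fn,u0,v0,u1,v1,s):
    im=cv2.resize(cv2.cvtColor(pic[v0:v1,u0:u1],cv2.COLOR_RGB2BGR),None,fx=s,fy=s,interpolation=cv2.INTER_CUBIC)
    R=trayR(th)
    def line(L,z,col):
        X=np.c_[np.array(L)@R.T+c,np.full(len(L),z)];u=(proj(n,X)-[u0,v0]+.5)*s-.5
        cv2.polylines(im,[np.round(u*16).astype(np.int32)],False,col,1,shift=4)
    line([[-.15,.245],[.15,.245],[.15,-.245],[-.15,-.245]],.03,(0,255,0))
    line([[-.15,.235],[.14,.235],[.14,-.235],[-.15,-.235]],.03,(0,255,255))
    line([[-.15,.235],[-.15,-.235]],.012,(255,255,0))
    for f in feet:
        h=hull(n,*f,u0,v0,s);cv2.polylines(im,[np.round(h*16).astype(np.int32)],True,(255,0,255),1,shift=4)
    cv2.imwrite(fn,im)
E
python3 - <<'E'
from h import *
p=cv2.cvtColor(cv2.imread('pics/top0.png'),cv2.COLOR_BGR2RGB)
c=np.array([.5278,-.0345]);th=.1344;R=trayR(th);F=[]
for s in((208,173),(240,164),(268,160),(167,133)):
    x,f=fit('top',p,s,th);l=(x[:2]-c)@R;F.append(x)
    print(s,x.round(4),'loc',(l*1000).round(1),'rel',round(x[2]-th,3),round(f,3))
for nm,s,z in(('tin',(303,117),.05),('tape',(172,200),.036),('block',(309,185),.042)):
    w=atz('top',[s],z)[0];print(nm,w.round(4),((w[:2]-c)@R*1000).round(1))
overlay('top',p,c,th,F,'pics/o0.png',140,95,340,230,4)
E
```

```text
(208, 173) [0.4888 0.0484 0.3899] loc [-27.5  87.3] rel 0.256 0.139
(240, 164) [ 0.5202 -0.0405  0.1795] loc [-8.3 -4.9] rel 0.045 0.142
(268, 160) [ 0.5368 -0.1236  0.3526] loc [ -3.1 -89.5] rel 0.218 0.148
(167, 133) [0.6093 0.181  0.1173] loc [109.7 202.6] rel -0.017 0.066
tin [ 0.6624 -0.2211  0.05  ] [ 108.4 -203. ]
tape [0.4058 0.1448 0.036 ] [-96.9 194. ]
block [ 0.4611 -0.2406  0.042 ] [ -93.7 -195.3]
```

View pics/o0.png

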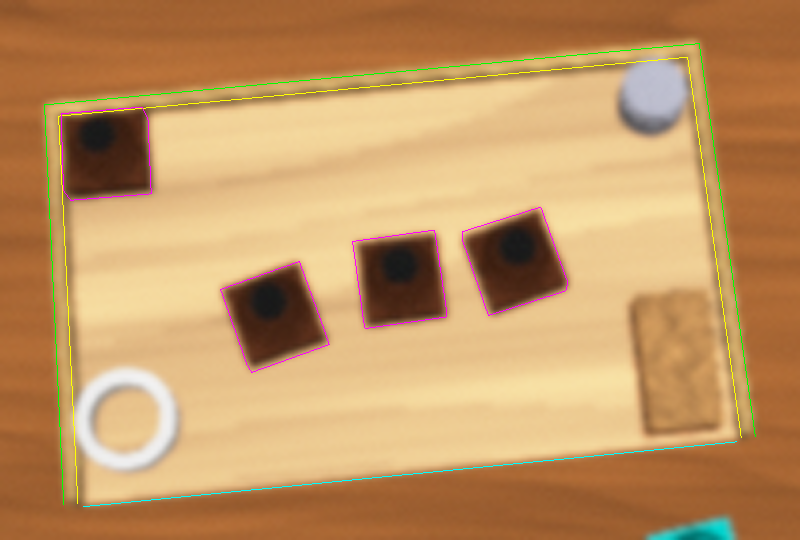

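The crop shows one dark-wood foot in the +y corner at (106,150) and three loose ones at (275,317), (402,280) and (515,261). The look-alikes are off the tray and turquoise or blue. The fits agree with the known sizes: foot_a comes out at local (110,203). My plan is to push each foot to the far lip with both fingers as a fence, then sideways along the lip.

```bash
cat >> h.py <<'E'
from scipy.spatial.transform import Rotation as Ro
TC=np.array([.5278,-.0345]);TH=.1344
def go(x,y,z,yaw=90):
    """local mm target of TCP, world z mm, yaw deg of tool x in tray frame -> row shifts"""
    o=get_obs();M=Ro.from_quat(o['tool_rot']).as_matrix()
    w=np.r_[trayR(TH)@(np.array([x,y])/1e3)+TC,z/1e3]
    d=M.T@(w-o['eef_pos'])*100
    a=np.degrees(np.arctan2(M[1,0],M[0,0])-TH)
    r=(a-yaw+180)%360-180
    print('to',(x,y,z),'shift cm',d.round(2),'roll',round(r,1))
def st():
    o=get_obs();M=Ro.from_quat(o['tool_rot']).as_matrix()
    l=trayR(TH).T@(o['eef_pos'][:2]-TC)*1e3
    print('t',round(o['clock'],2),'loc',l.round(1),'z',round(o['eef_pos'][2]*1e3,1),'yaw',round(np.degrees(np.arctan2(M[1,0],M[0,0])-TH),1),'F',o['ft_force'].round(1),'w',round(o['grip_width']*1e3,1),'q1,6',o['joint_pos'][[0,5]].round(2))
E
python3 -c "
from h import *
st();go(-95,87,200);go(-95,87,110)"
```

```text
t 0.1 loc [-299.3  553.7] z 221.5 yaw 64.0 F [0.8 0.2 0.4] w 85.1 q1,6 [1.25 1.57]
to (-95, 87, 200) shift cm [-32.97  38.84   2.21] roll -26.0
to (-95, 87, 110) shift cm [-32.95  38.84  11.21] roll -26.0
```

```bash
python3 -m inch '[[[3.0,-4,4.8,0,-5],[3.0,-8,9.6,0,-10],[3.0,-12,14.4,0,-15],[3.0,-16,19.2,0,-20],[3.0,-20,24,1,-26]]]'; python3 -c "
from h import *
st();go(-95,87,110);go(-95,87,31)"
```

```text
clock: 0.72
eef_pos: [0.3224, 0.2082, 0.2124]
tool_rot: [0.657, 0.754, 0.0, 0.001]
ft_force: [0.7, 0.8, 0.1]
grip_width: 0.0299
t 0.72 loc [-171.  268.] z 212.4 yaw 90.2 F [0.7 0.8 0.1] w 29.9 q1,6 [0.57 0.44]
to (-95, 87, 110) shift cm [-18.12   7.52  10.26] roll 0.2
to (-95, 87, 31) shift cm [-18.11   7.52  18.16] roll 0.2
```

```bash
python3 -m inch '[[[3.0,-5,2.5,0,0],[3.0,-10,5,2,0],[3.0,-15,7,6,0],[3.0,-18.1,7.5,10,0],[3.0,-18.1,7.5,13,0]]]'; python3 -c "
from h import *
st();go(-95,87,32)
p=crop('top','pics/t1.png',140,95,340,230,4)"
```

```text
clock: 1.35
eef_pos: [0.4213, 0.0368, 0.0806]
tool_rot: [0.658, 0.753, -0.001, 0.0]
ft_force: [-0.1, -0.2, -0.6]
grip_width: 0.0296
t 1.35 loc [-96.   84.9] z 80.6 yaw 89.9 F [-0.1 -0.2 -0.6] w 29.6 q1,6 [ 0.09 -0.05]
to (-95, 87, 32) shift cm [0.21 0.11 4.86] roll -0.1
```

View pics/t1.png

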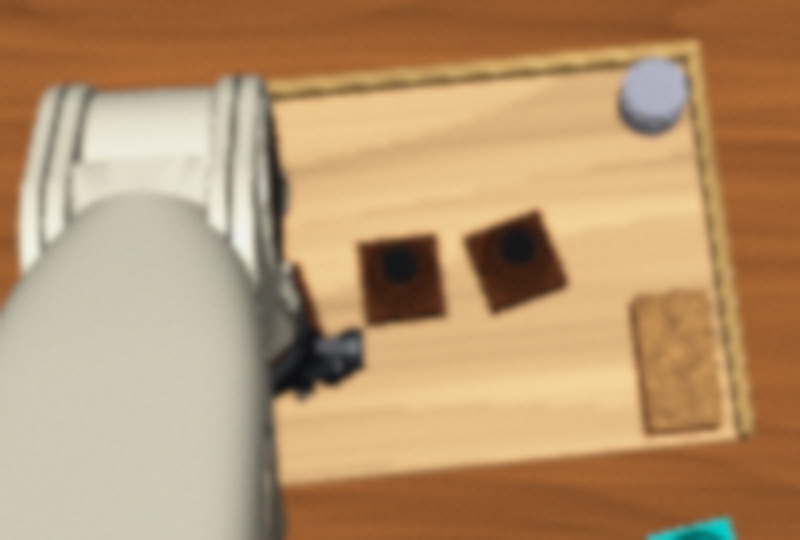

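The arm covers foot 1 from above, so I'll use the side view at contact. Next I descend.

```bash
python3 -m inch '[[[3.0,0.2,0.1,2,0],[3.0,0.2,0.1,4,0],[3.0,0.2,0.1,4.9,0],[3.0,0.2,0.1,4.9,0],[3.0,0.2,0.6,4.9,0]]]'; python3 -c "
from h import *
st()
p=crop('side','pics/s1.png',200,80,400,230,4)"
```

```text
clock: 2.02
eef_pos: [0.4241, 0.0403, 0.0292]
tool_rot: [0.658, 0.753, -0.003, -0.002]
ft_force: [-0.2, 0.4, 0.0]
grip_width: 0.0302
t 2.02 loc [-92.7  88. ] z 29.2 yaw 90.0 F [-0.2  0.4  0. ] w 30.2 q1,6 [ 0.1  -0.04]
```

View pics/s1.png

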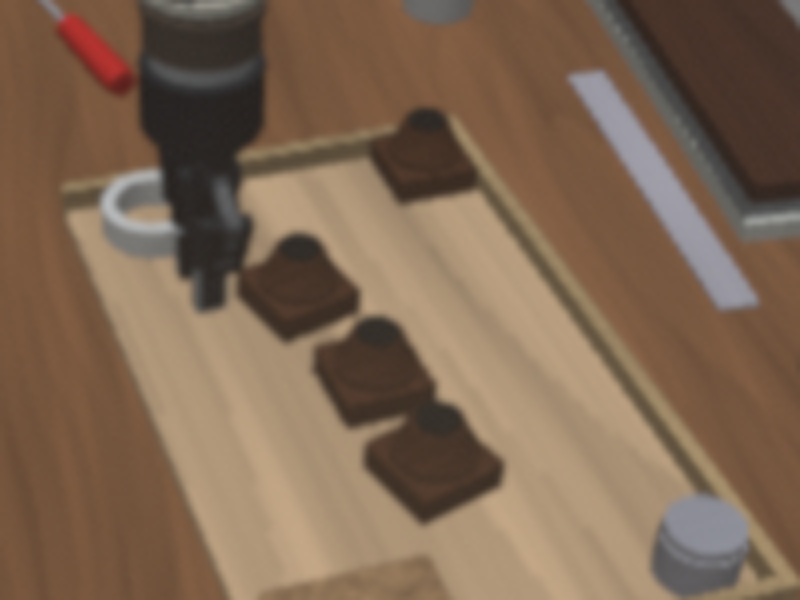

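```bash
python3 -m inch '[[[3.0,0,1.3,-0.2,0],[3.0,0,2.6,-0.2,0],[3.0,0,3.9,-0.2,0],[3.0,0,5.2,-0.2,0],[3.0,0,6.5,-0.2,0]]]';python3 -m inch '[[[3.0,0,1.3,0,0],[3.0,0,2.6,0,0],[3.0,0,3.9,0,0],[3.0,0,5.2,0,0],[3.0,0,6.5,0,0]]]'; python3 -c "
from h import *
st()
p=crop('side','pics/s2.png',200,80,400,230,4)"
```

```text
clock: 2.7
eef_pos: [0.4896, 0.0491, 0.0313]
tool_rot: [0.658, 0.753, -0.003, -0.002]
ft_force: [-3.8, -0.4, 6.2]
grip_width: 0.0298
clock: 3.32
eef_pos: [0.5536, 0.0578, 0.0313]
tool_rot: [0.658, 0.753, -0.004, -0.003]
ft_force: [-5.6, -0.0, 8.0]
grip_width: 0.0298
t 3.33 loc [37.9 88. ] z 31.3 yaw 90.0 F [-5.6 -0.   8. ] w 29.8 q1,6 [ 0.1  -0.03]
```

View pics/s2.png

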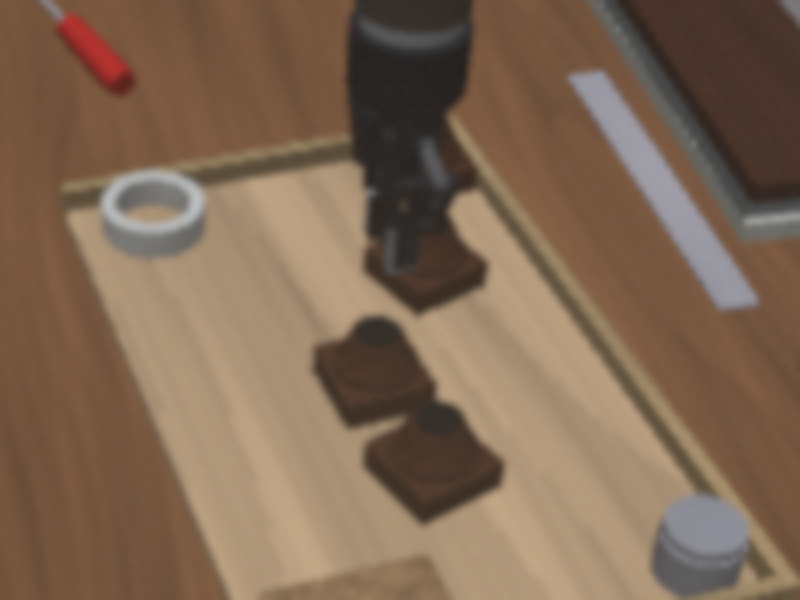

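```bash
python3 -c "
from h import *
for uv in ((420,312),(487,268),(368,262),(398,268),(375,265)):
    w=atz('side',[(np.array(uv)+.5)/4-.5+[200,80]],.034)[0]
    print(uv,((w[:2]-TC)@trayR(TH)*1e3).round(1))
o=get_obs();print(o['eef_pos'])
w=np.r_[trayR(TH)@(np.array([38-11,88-29])/1e3)+TC,.02]
print((proj('side',[w])-[200,80])*4)
w=np.r_[trayR(TH)@(np.array([38+11,88-29])/1e3)+TC,.02]
print((proj('side',[w])-[200,80])*4)
"
python3 - <<'E'
from h import *
crop('side','pics/s2b.png',270,110,340,170,10)
E
```

```text
(420, 312) [36.8 31.9]
(487, 268) [96.9 61.3]
(368, 262) [23.8 90.8]
(398, 268) [40.4 78.8]
(375, 265) [27.  86.4]
[0.5559641  0.05811216 0.03146695]
[[387.25826349 304.84742668]]
[[418.24578795 298.58545031]]
```

View pics/s2b.png

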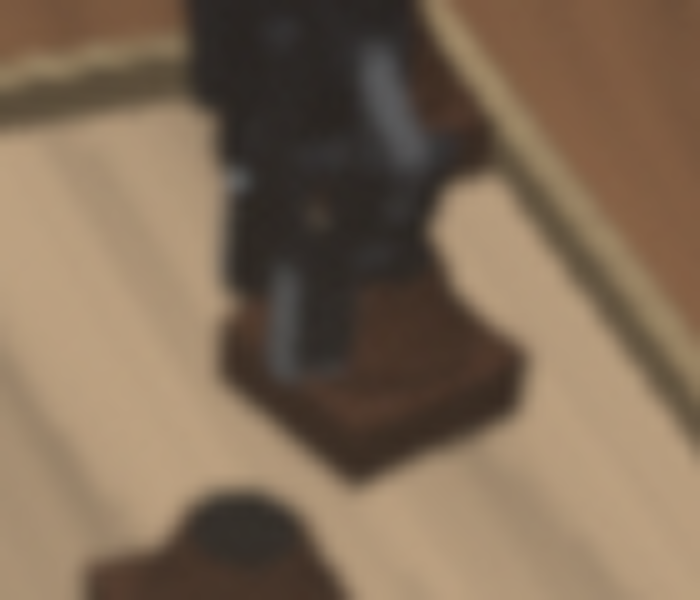

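The picture shows that the half-open fingertips sit higher than I assumed. They rode onto the base and are pushing the taper. The foot is still flat, with its centre near local (60,76). I'll back off and go lower.

```bash
python3 -m inch '[[[3.0,0,0,-1.5,0],[3.0,-0.3,-2.5,-1.5,0],[3.0,-0.7,-4.8,-1.5,0],[3.0,-1.0,-4.8,0,0],[3.0,-1.0,-4.8,0.6,0]]]'; python3 -c "
from h import *
st()
p,d=optics.camera('side')
crop('side','pics/s3.png',240,100,360,190,6,pic=p)
for uv in ((283,146),(284,149),(283,150),(285,150),(284,152)):
    i=cinfo('side');r=ray(i,[uv])[0]*d[uv[1],uv[0]];w=i['R'].T@(r-i['t']);print(uv,w.round(4),((w[:2]-TC)@trayR(TH)*1e3).round(1))"
```

```text
clock: 4.05
eef_pos: [0.5099, 0.0416, 0.025]
tool_rot: [0.658, 0.753, -0.002, -0.001]
ft_force: [0.8, -0.6, 0.2]
grip_width: 0.0301
t 4.05 loc [-7.5 77.8] z 25.0 yaw 90.0 F [ 0.8 -0.6  0.2] w 30.1 q1,6 [ 0.08 -0.05]
(283, 146) [0.5047 0.0167 0.0676] [-16.   53.8]
(284, 149) [0.5065 0.0118 0.0616] [-14.9  48.7]
(283, 150) [0.5048 0.0146 0.0564] [-16.3  51.7]
(285, 150) [0.5094 0.0125 0.0574] [-11.9  49. ]
(284, 152) [0.5064 0.0095 0.0537] [-15.4  46.5]
```

View pics/s3.png

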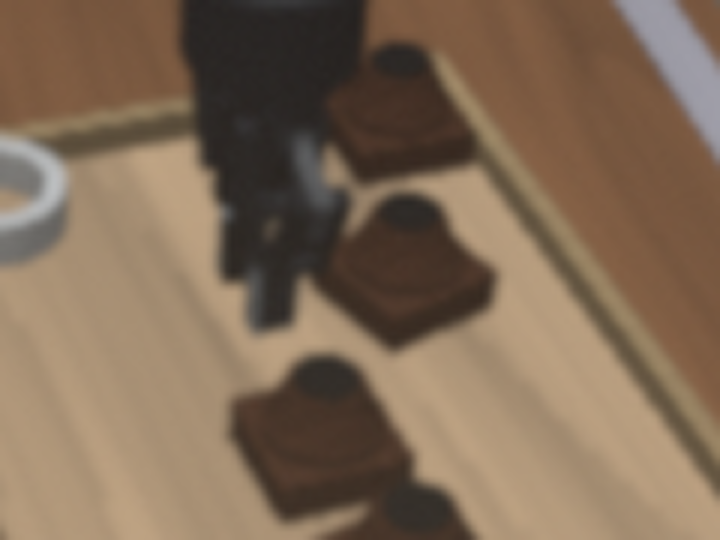

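```bash
python3 -c "
from h import *
for uv in ((252,328),(292,326)):
  for z in (.012,.02,.025,.03,.035,.04):
    w=atz('side',[(np.array(uv)+.5)/6-.5+[240,100]],z)[0];print(uv,z,((w[:2]-TC)@trayR(TH)*1e3).round(1))
for uv in ((394,350),(318,284),(495,283)):
    w=atz('side',[(np.array(uv)+.5)/6-.5+[240,100]],.012)[0];print(uv,((w[:2]-TC)@trayR(TH)*1e3).round(1))
"
```

```text
(252, 328) 0.012 [-4.7 87.9]
(252, 328) 0.02 [-8.4 78.6]
(252, 328) 0.025 [-10.8  72.9]
(252, 328) 0.03 [-13.2  67.1]
(252, 328) 0.035 [-15.5  61.3]
(252, 328) 0.04 [-17.9  55.6]
(292, 326) 0.012 [12.8 83.9]
(292, 326) 0.02 [ 8.9 74.7]
(292, 326) 0.025 [ 6.4 69. ]
(292, 326) 0.03 [ 3.9 63.2]
(292, 326) 0.035 [ 1.5 57.5]
(292, 326) 0.04 [-1.  51.7]
(394, 350) [49.9 54.7]
(318, 284) [ 35.  108.8]
(495, 283) [112.3  85.6]
```

```bash
python3 -m inch '[[[3.0,0.2,-0.3,0.3,0],[3.0,0.2,-0.3,0.6,0],[3.0,0.2,-0.3,0.8,0],[3.0,0.2,-0.3,1.0,0],[3.0,0.2,-0.3,1.0,0]]]'; python3 -c "
from h import *
st()
p,d=optics.camera('side')
crop('side','pics/s4.png',240,100,360,190,6,pic=p)
"
```

```text
clock: 4.72
eef_pos: [0.5063, 0.0433, 0.0142]
tool_rot: [0.658, 0.753, -0.003, -0.002]
ft_force: [-0.2, -0.1, 0.1]
grip_width: 0.0298
t 4.72 loc [-10.9  79.9] z 14.2 yaw 90.0 F [-0.2 -0.1  0.1] w 29.8 q1,6 [ 0.09 -0.05]
```

View pics/s4.png

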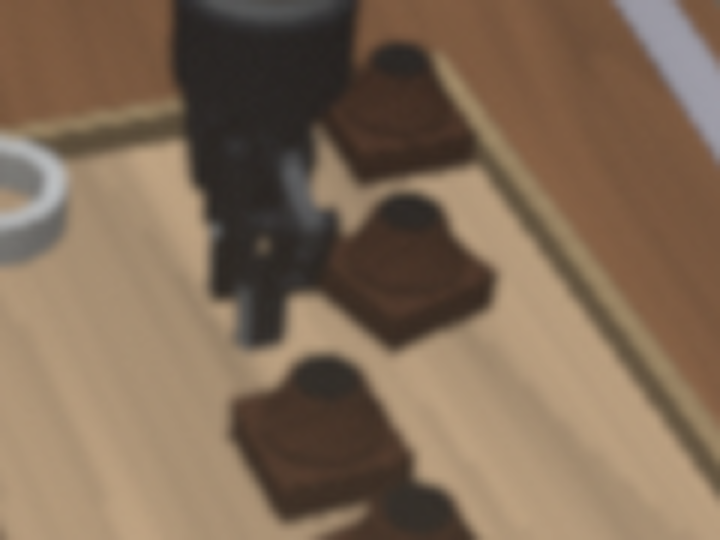

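```bash
python3 -m inch '[[[3.0,0.4,1.0,0.1,0],[3.0,0.4,2.2,0.1,0],[3.0,0.4,3.4,0.1,0],[3.0,0.4,4.5,0.1,0],[3.0,0.4,5.5,0.1,0]]]'; python3 -c "
from h import *
st()
p,d=optics.camera('side')
crop('side','pics/s5.png',240,100,360,190,6,pic=p)
"
```

```text
clock: 5.4
eef_pos: [0.561, 0.0547, 0.0128]
tool_rot: [0.658, 0.753, -0.003, -0.002]
ft_force: [-1.4, 0.4, 0.6]
grip_width: 0.0301
t 5.4 loc [44.8 84. ] z 12.8 yaw 90.0 F [-1.4  0.4  0.6] w 30.1 q1,6 [ 0.1  -0.04]
```

View pics/s5.png

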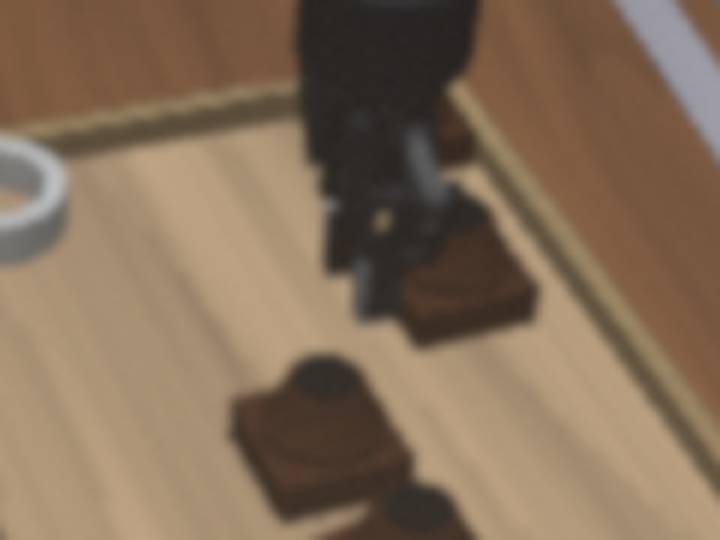

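The foot is now squared against the fingers with only 1.4 N, so I push on to the lip.

```bash
python3 -m inch '[[[3.0,0,0.8,0,0],[3.0,0,1.6,0,0],[3.0,0,2.1,0,0],[3.0,0,2.4,0,0],[3.0,0,2.6,0,0]]]'; python3 -c "
from h import *
st()
p,d=optics.camera('side')
crop('side','pics/s6.png',240,100,360,190,6,pic=p)
"
```

```text
clock: 6.08
eef_pos: [0.5871, 0.0582, 0.0128]
tool_rot: [0.658, 0.753, -0.003, -0.002]
ft_force: [-5.7, -1.2, 4.6]
grip_width: 0.0303
t 6.08 loc [71.2 83.9] z 12.8 yaw 90.0 F [-5.7 -1.2  4.6] w 30.3 q1,6 [ 0.1  -0.04]
```

View pics/s6.png

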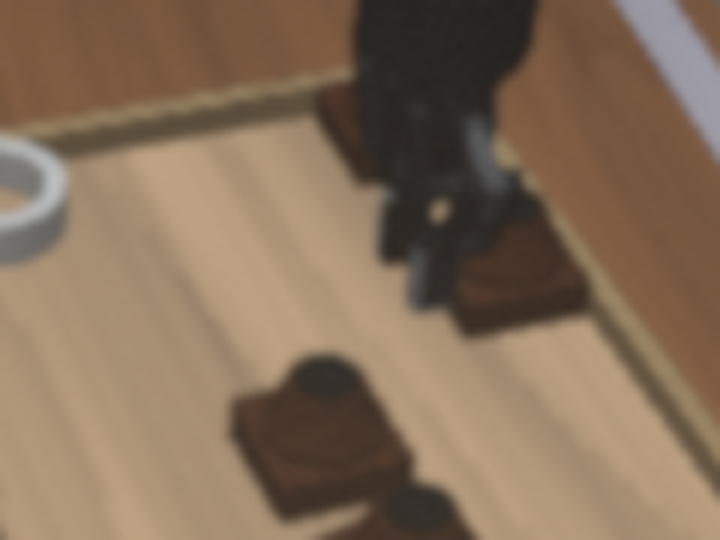

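```bash
python3 -c "
from h import *
for uv,z in (((470,335),.012),((587,308),.012),((470,335-20),.034),((590,285),.034)):
    w=atz('side',[(np.array(uv)+.5)/6-.5+[240,100]],z)[0];print(uv,((w[:2]-TC)@trayR(TH)*1e3).round(1))
"
python3 -m inch '[[[3.0,0,-1.5,0,0],[3.0,0,-2.5,-0.5,0],[3.0,-3,-2.5,-0.5,0],[3.0,-5.8,-2.5,-0.5,0],[3.0,-6.0,-1.5,0,0]]]'; python3 -c "
from h import *
st();go(106,24,13)
p,d=optics.camera('side')
crop('side','pics/s7.png',240,100,360,190,6,pic=p)
"
```

```text
(470, 335) [86.3 54.4]
(587, 308) [144.6  56.4]
(470, 315) [78.8 42.7]
(590, 285) [138.1  46.5]
clock: 6.75
eef_pos: [0.5811, -0.0049, 0.0139]
tool_rot: [0.659, 0.752, -0.002, -0.001]
ft_force: [-0.2, -0.1, 1.1]
grip_width: 0.0301
t 6.75 loc [56.8 22.1] z 13.9 yaw 89.9 F [-0.2 -0.1  1.1] w 30.1 q1,6 [-0.01 -0.14]
to (106, 24, 13) shift cm [0.2  4.92 0.06] roll -0.1
```

View pics/s7.png

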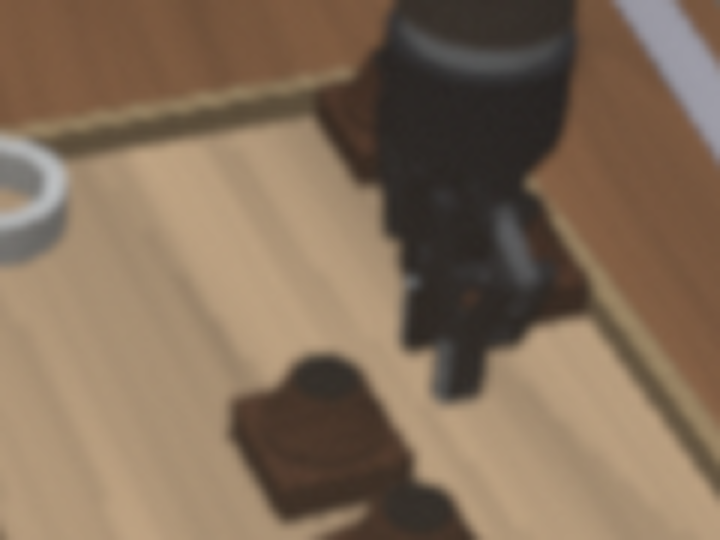

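```bash
python3 -m inch '[[[3.0,-0.9,0,0,0],[3.0,-0.9,2,0,0],[3.0,-0.9,4.0,0,0],[3.0,-0.9,4.9,0.1,0],[3.0,-0.9,4.9,0.1,0]]]'; python3 -m inch '[[[3.0,0.8,0,0,0],[3.0,1.6,0,0,0],[3.0,2.4,0,0,0],[3.0,3.2,0,0,0],[3.0,4.0,0,0,0]]]';python3 -c "
from h import *
st()
p,d=optics.camera('side')
crop('side','pics/s8.png',240,100,360,190,6,pic=p)
"
```

```text
clock: 7.42
eef_pos: [0.6322, -0.0061, 0.0115]
tool_rot: [0.658, 0.753, -0.002, -0.001]
ft_force: [0.3, 0.1, 0.0]
grip_width: 0.0304
clock: 8.05
eef_pos: [0.6266, 0.0341, 0.0115]
tool_rot: [0.658, 0.753, -0.002, -0.001]
ft_force: [-1.0, -0.3, -0.3]
grip_width: 0.0297
t 8.05 loc [107.1  54.7] z 11.5 yaw 90.0 F [-1.  -0.3 -0.3] w 29.7 q1,6 [ 0.05 -0.08]
```

View pics/s8.png

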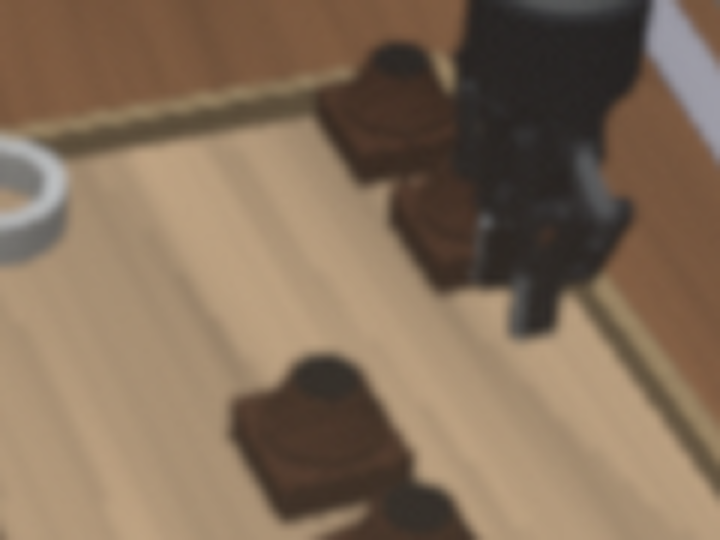

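```bash
python3 -m inch '[[[3.0,0.7,0.1,0,0],[3.0,1.4,0.1,0,0],[3.0,2.0,0.1,0,0],[3.0,2.5,0.1,0,0],[3.0,2.8,0.1,0,0]]]';python3 -c "
from h import *
st()
p,d=optics.camera('side')
crop('side','pics/s9.png',240,100,360,190,6,pic=p)
"
```

```text
clock: 8.72
eef_pos: [0.6238, 0.0632, 0.0115]
tool_rot: [0.658, 0.753, -0.002, -0.001]
ft_force: [-0.0, -1.8, 0.3]
grip_width: 0.0298
t 8.72 loc [108.3  84. ] z 11.5 yaw 90.0 F [-0.  -1.8  0.3] w 29.8 q1,6 [ 0.1  -0.03]
```

View pics/s9.png

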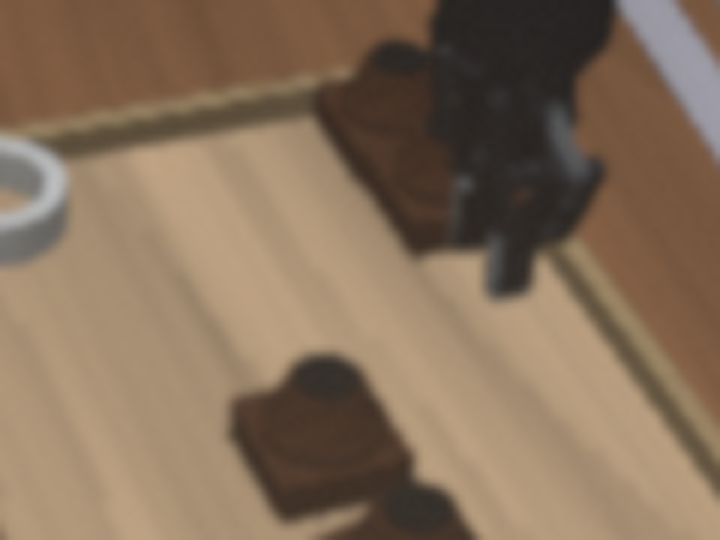

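```bash
python3 -m inch '[[[3.0,0.1,0,0,0],[3.0,0.2,0,0,0],[3.0,0.3,0,0,0],[3.0,0.4,0,0,0],[3.0,0.4,0,0,0]]]';python3 -c "
from h import *
st()"
```

```text
clock: 9.4
eef_pos: [0.6236, 0.0649, 0.0116]
tool_rot: [0.658, 0.753, -0.003, 0.0]
ft_force: [1.1, -7.3, 0.5]
grip_width: 0.0298
t 9.4 loc [108.3  85.7] z 11.6 yaw 89.9 F [ 1.1 -7.3  0.5] w 29.8 q1,6 [ 0.11 -0.03]
```

```bash
python3 -m inch '[[[3.0,-0.8,0,-0.5,0],[3.0,-2,0,-4,0],[3.0,-4,-4,-8,0],[3.0,-7,-10,-8,0],[3.0,-9.1,-15,-8,0]]]';python3 -c "
from h import *
st();go(-68,-5,40);go(-68,-5,13)
p,d=optics.camera('side')
crop('side','pics/s10.png',240,80,390,190,5,pic=p)"
```

```text
clock: 10.02
eef_pos: [0.4868, -0.0453, 0.0938]
tool_rot: [0.658, 0.753, -0.002, 0.001]
ft_force: [0.0, -0.6, -0.5]
grip_width: 0.0297
t 10.03 loc [-42.1  -5.2] z 93.8 yaw 90.0 F [ 0.  -0.6 -0.5] w 29.7 q1,6 [-0.09 -0.22]
to (-68, -5, 40) shift cm [ 0.04 -2.59  5.39] roll -0.0
to (-68, -5, 13) shift cm [ 0.05 -2.58  8.09] roll -0.0
```

View pics/s10.png

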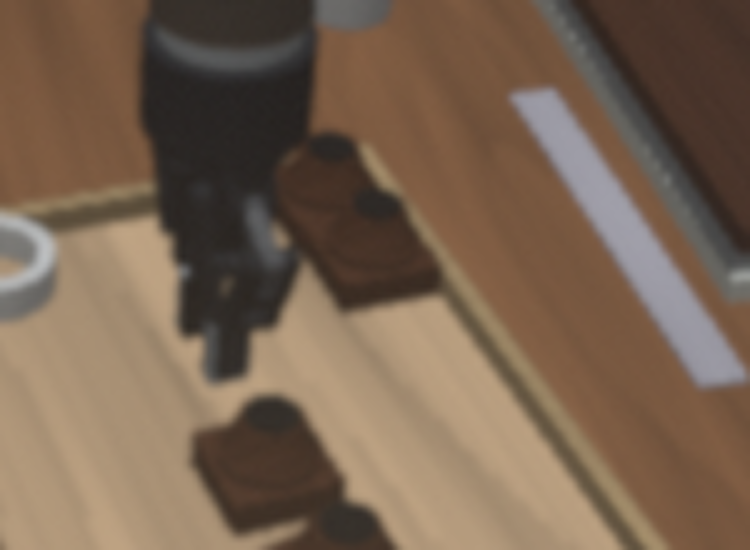

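```bash
python3 -m inch '[[[3.0,0,-3.0,0,0],[3.0,0,-3.0,3,0],[3.0,0,-3.0,6,0],[3.0,0,-3.0,8.0,0],[3.0,0,-2.5,8.0,0]]]';python3 -m inch '[[[3.0,0,1.2,0,0],[3.0,0,2.6,0,0],[3.0,0,4.0,0,0],[3.0,0,5.4,0,0],[3.0,0,6.8,0,0]]]';python3 -c "
from h import *
st();
p,d=optics.camera('side')
crop('side','pics/s11.png',240,80,390,190,5,pic=p)"
```

```text
clock: 10.7
eef_pos: [0.4485, -0.0506, 0.0108]
tool_rot: [0.66, 0.752, -0.008, -0.006]
ft_force: [0.6, -0.5, -0.2]
grip_width: 0.0298
clock: 11.32
eef_pos: [0.5167, -0.0416, 0.0095]
tool_rot: [0.66, 0.752, -0.008, -0.006]
ft_force: [-1.6, -0.9, 1.6]
grip_width: 0.03
t 11.32 loc [-12.   -5.6] z 9.5 yaw 89.8 F [-1.6 -0.9  1.6] w 30.0 q1,6 [-0.08 -0.21]
```

View pics/s11.png

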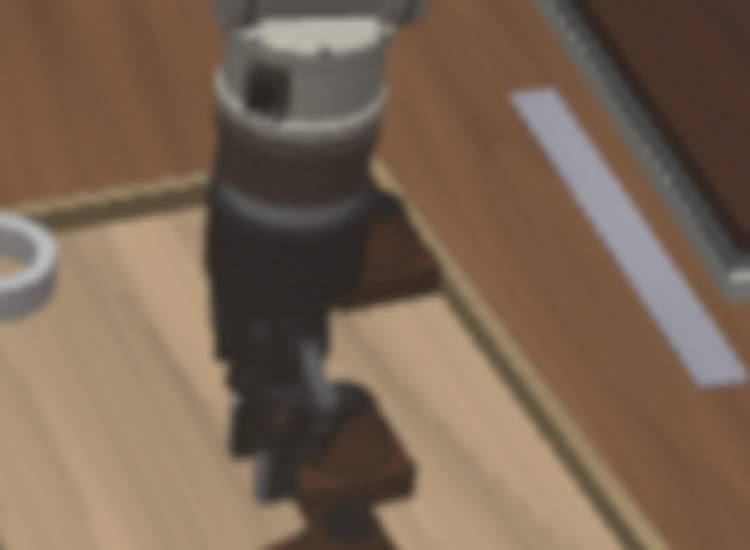

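```bash
python3 -m inch '[[[3.0,0,1.3,-0.2,0],[3.0,0,2.6,-0.3,0],[3.0,0,3.9,-0.3,0],[3.0,0,5.2,-0.3,0],[3.0,0,6.2,-0.3,0]]]';python3 -c "
from h import *
st();go(71.5,-5,12)"
```

```text
clock: 12.0
eef_pos: [0.5814, -0.0333, 0.0118]
tool_rot: [0.659, 0.752, -0.007, -0.005]
ft_force: [-2.3, -0.3, 2.0]
grip_width: 0.0302
t 12.0 loc [53.3 -6. ] z 11.8 yaw 89.8 F [-2.3 -0.3  2. ] w 30.2 q1,6 [-0.05 -0.19]
to (71.5, -5, 12) shift cm [ 0.11  1.82 -0.05] roll -0.2
```

```bash
python3 -m inch '[[[3.0,0,0.6,0,0],[3.0,0,1.2,0,0],[3.0,0,1.6,0,0],[3.0,0,1.8,0,0],[3.0,0,1.9,0,0]]]';python3 -c "
from h import *
st();
p,d=optics.camera('side')
crop('side','pics/s12.png',240,80,390,190,5,pic=p)"
```

```text
clock: 12.62
eef_pos: [0.5989, -0.031, 0.0114]
tool_rot: [0.659, 0.752, -0.008, -0.006]
ft_force: [-7.0, -0.2, 5.4]
grip_width: 0.0303
t 12.62 loc [70.9 -6.1] z 11.4 yaw 89.8 F [-7.  -0.2  5.4] w 30.3 q1,6 [-0.05 -0.18]
```

View pics/s12.png

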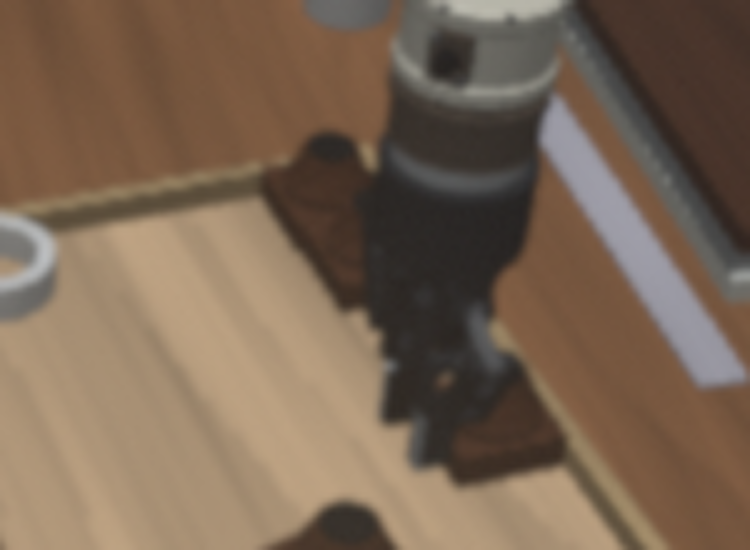

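```bash
python3 -m inch '[[[3.0,0,-1.2,0,0],[3.0,0,-1.5,-3,0],[3.0,-3,-1.5,-7,0],[3.0,-6.6,1,-7,0],[3.0,-7.2,3.5,-7,0]]]';python3 -c "
from h import *
st();go(107,-78,12)
p,d=optics.camera('side')
crop('side','pics/s13.png',240,80,390,190,5,pic=p)"
```

```text
clock: 13.3
eef_pos: [0.6457, -0.1001, 0.0823]
tool_rot: [0.661, 0.751, -0.007, -0.004]
ft_force: [0.1, -0.2, -0.2]
grip_width: 0.0298
t 13.3 loc [108.  -80.8] z 82.3 yaw 89.6 F [ 0.1 -0.2 -0.2] w 29.8 q1,6 [-0.15 -0.28]
to (107, -78, 12) shift cm [0.3  0.   7.03] roll -0.4
```

View pics/s13.png

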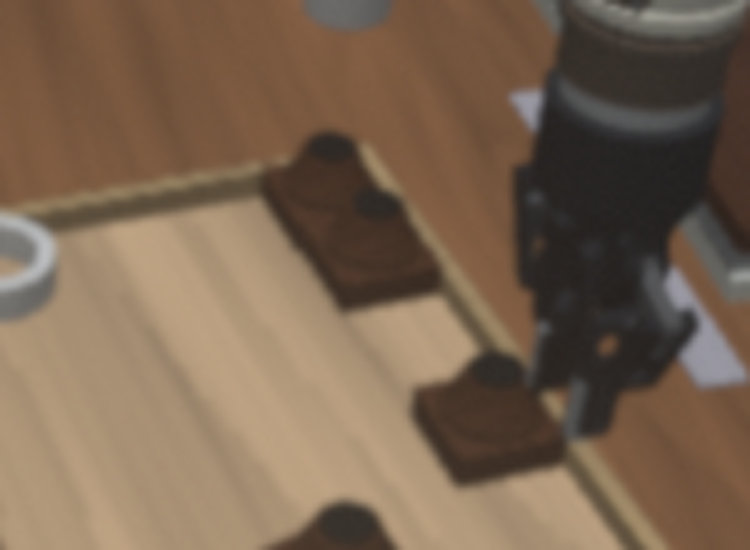

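```bash
python3 -m inch '[[[3.0,0,0,2.5,-0.4],[3.0,0,0,5,-0.4],[3.0,0,0,6.9,-0.4],[3.0,0,0,6.9,-0.4],[3.0,0.5,0,6.9,-0.4]]]';python3 -m inch '[[[3.0,1,0,0,0],[3.0,2.2,0,0,0],[3.0,3.4,0,0,0],[3.0,4.6,0,0,0],[3.0,5.8,0,0,0]]]';python3 -c "
from h import *
st();
p,d=optics.camera('side')
crop('side','pics/s14.png',240,80,390,190,5,pic=p)"
```

```text
clock: 13.98
eef_pos: [0.6475, -0.0948, 0.0133]
tool_rot: [0.658, 0.753, -0.005, -0.002]
ft_force: [0.4, 0.1, 0.3]
grip_width: 0.0302
clock: 14.6
eef_pos: [0.6408, -0.0373, 0.0145]
tool_rot: [0.658, 0.753, -0.005, -0.001]
ft_force: [0.5, -5.0, 4.8]
grip_width: 0.0302
t 14.6 loc [111.6 -17.9] z 14.5 yaw 90.0 F [ 0.5 -5.   4.8] w 30.2 q1,6 [-0.05 -0.19]
```

View pics/s14.png

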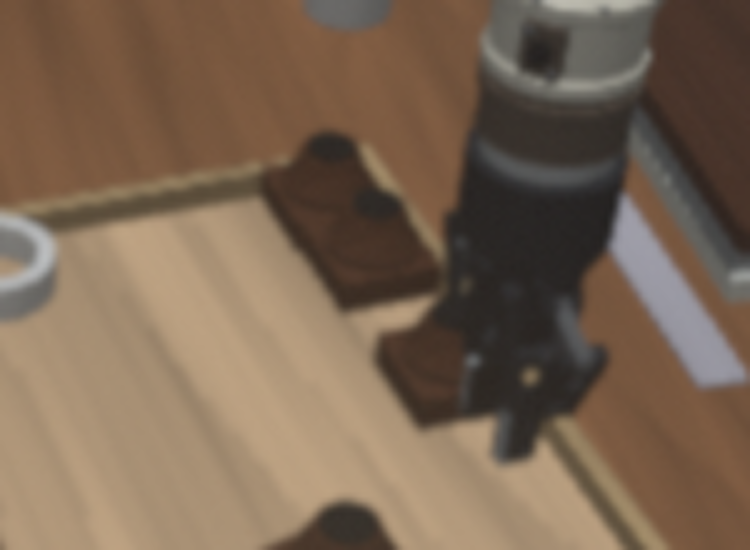

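```bash
python3 -m inch '[[[3.0,1,0,0.2,0],[3.0,2,0,0.2,0],[3.0,3,0,0.2,0],[3.0,3.7,0,0.2,0],[3.0,4.1,0,0.2,0]]]';python3 -c "
from h import *
st();
p,d=optics.camera('side')
crop('side','pics/s15.png',240,80,390,190,5,pic=p)"
```

```text
clock: 15.28
eef_pos: [0.6354, 0.0033, 0.0142]
tool_rot: [0.658, 0.753, -0.006, 0.001]
ft_force: [-2.2, -9.8, 10.8]
grip_width: 0.03
t 15.28 loc [111.7  23. ] z 14.2 yaw 90.0 F [-2.2 -9.8 10.8] w 30.0 q1,6 [ 0.01 -0.13]
```

View pics/s15.png

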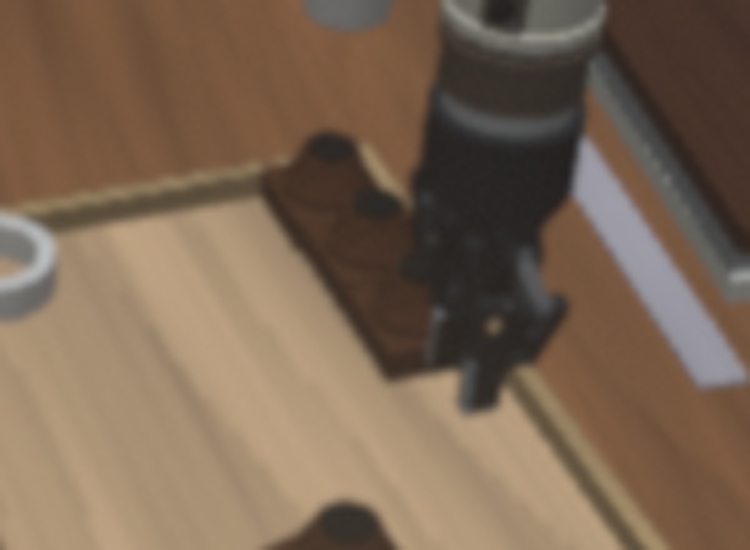

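```bash
python3 -m inch '[[[3.0,-0.8,0,-0.5,0],[3.0,-2,0,-4,0],[3.0,-5,-5,-8,0],[3.0,-8.5,-11,-8,0],[3.0,-11.3,-17.2,-8,0]]]';python3 -c "
from h import *
st();go(-78,-90,11)
p,d=optics.camera('side')
crop('side','pics/s16.png',240,80,390,220,5,pic=p)"
```

```text
clock: 15.95
eef_pos: [0.4958, -0.1205, 0.0962]
tool_rot: [0.657, 0.754, -0.005, 0.001]
ft_force: [1.1, -0.1, -0.7]
grip_width: 0.03
t 15.95 loc [-43.2 -80.9] z 96.2 yaw 90.1 F [ 1.1 -0.1 -0.7] w 30.0 q1,6 [-0.23 -0.37]
to (-78, -90, 11) shift cm [-0.84 -3.42  8.54] roll 0.1
```

View pics/s16.png

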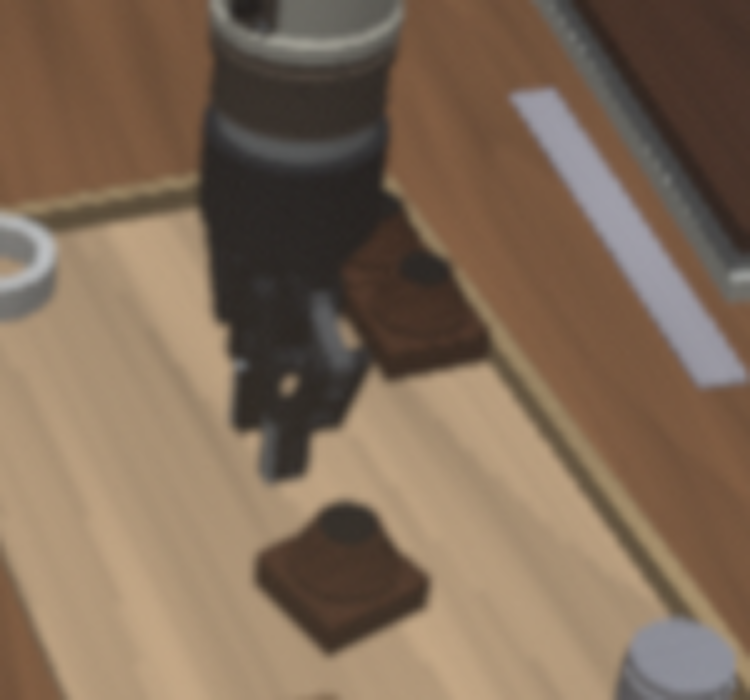

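```bash
python3 -m inch '[[[3.0,-0.8,-3.4,0,0],[3.0,-0.8,-3.4,3,0],[3.0,-0.8,-3.4,6,0],[3.0,-0.8,-3.4,8.4,0],[3.0,-0.8,-2.9,8.4,0]]]';python3 -m inch '[[[3.0,0,1.2,0,0],[3.0,0,2.6,0,0],[3.0,0,4.0,0,0],[3.0,0,5.4,0,0],[3.0,0,6.8,0,0]]]';python3 -c "
from h import *
st();
p,d=optics.camera('side')
crop('side','pics/s17.png',240,80,390,220,5,pic=p)"
```

```text
clock: 16.62
eef_pos: [0.4538, -0.1338, 0.0088]
tool_rot: [0.659, 0.752, -0.01, -0.007]
ft_force: [-0.3, 0.0, -0.1]
grip_width: 0.0302
clock: 17.25
eef_pos: [0.5219, -0.1248, 0.0072]
tool_rot: [0.659, 0.752, -0.011, -0.007]
ft_force: [-2.0, -0.1, 1.2]
grip_width: 0.0302
t 17.25 loc [-17.9 -88.7] z 7.2 yaw 89.9 F [-2.  -0.1  1.2] w 30.2 q1,6 [-0.23 -0.36]
```

View pics/s17.png

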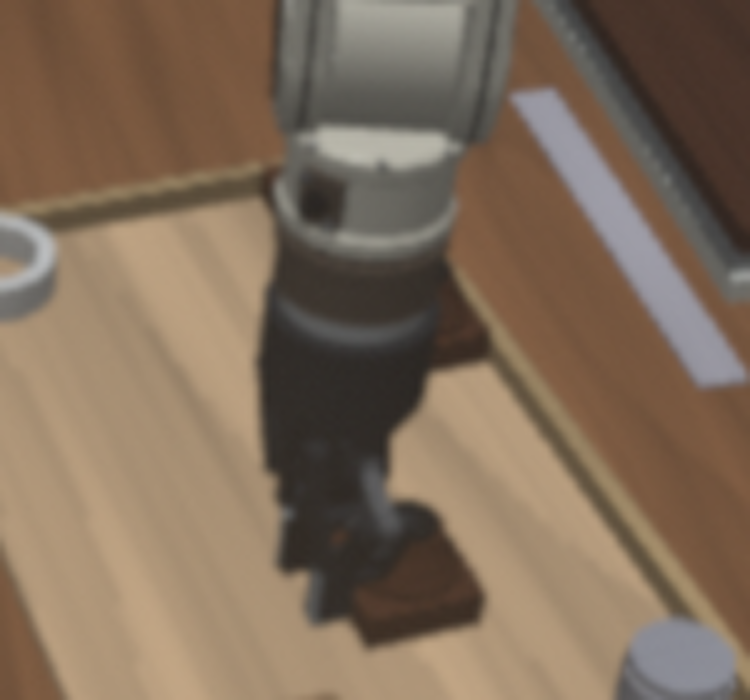

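```bash
python3 -m inch '[[[3.0,0,1.3,-0.3,0],[3.0,0,2.6,-0.4,0],[3.0,0,3.9,-0.4,0],[3.0,0,5.2,-0.4,0],[3.0,0,6.4,-0.4,0]]]';python3 -m inch '[[[3.0,0,1.0,0,0],[3.0,0,1.7,0,0],[3.0,0,2.2,0,0],[3.0,0,2.4,0,0],[3.0,0,2.4,0,0]]]';python3 -c "
from h import *
st();
p,d=optics.camera('side')
crop('side','pics/s18.png',240,80,390,220,5,pic=p)"
```

```text
clock: 17.92
eef_pos: [0.5887, -0.1162, 0.01]
tool_rot: [0.659, 0.752, -0.01, -0.006]
ft_force: [-1.6, -0.1, 2.1]
grip_width: 0.03
clock: 18.55
eef_pos: [0.6099, -0.1134, 0.0092]
tool_rot: [0.659, 0.752, -0.011, -0.008]
ft_force: [-7.4, -0.2, 4.2]
grip_width: 0.03
t 18.55 loc [ 70.8 -89.1] z 9.2 yaw 89.9 F [-7.4 -0.2  4.2] w 30.0 q1,6 [-0.18 -0.31]
```

View pics/s18.png

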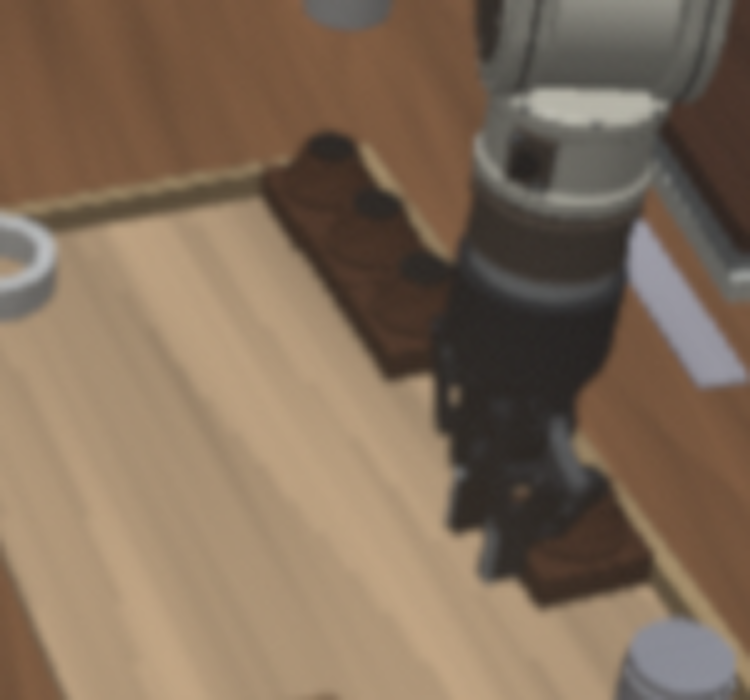

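Foot 3 is at the lip, but the gap to the tin (about 58 mm) is too narrow for the spread fingers. I'll straddle its taper from above, drag it about 50 mm along the lip, then push it on the base as before.

```bash
python3 -m inch '[[[3.0,0,-1.2,0,0],[3.0,0,-1.5,-4,0],[7.0,0,-1,-8,0],[7.0,0,1.5,-8,0],[7.0,0,3.9,-8,0]]]';python3 -c "
from h import *
st();go(110,-90,38)
p,d=optics.camera('side')
crop('side','pics/s19.png',260,80,410,220,5,pic=p)"
```

```text
clock: 19.23
eef_pos: [0.6525, -0.1077, 0.0896]
tool_rot: [0.659, 0.752, -0.01, -0.006]
ft_force: [0.4, 0.6, -0.2]
grip_width: 0.0699
t 19.23 loc [113.8 -89.2] z 89.6 yaw 89.8 F [ 0.4  0.6 -0.2] w 69.9 q1,6 [-0.16 -0.29]
to (110, -90, 38) shift cm [-0.06 -0.26  5.17] roll -0.2
```

View pics/s19.png

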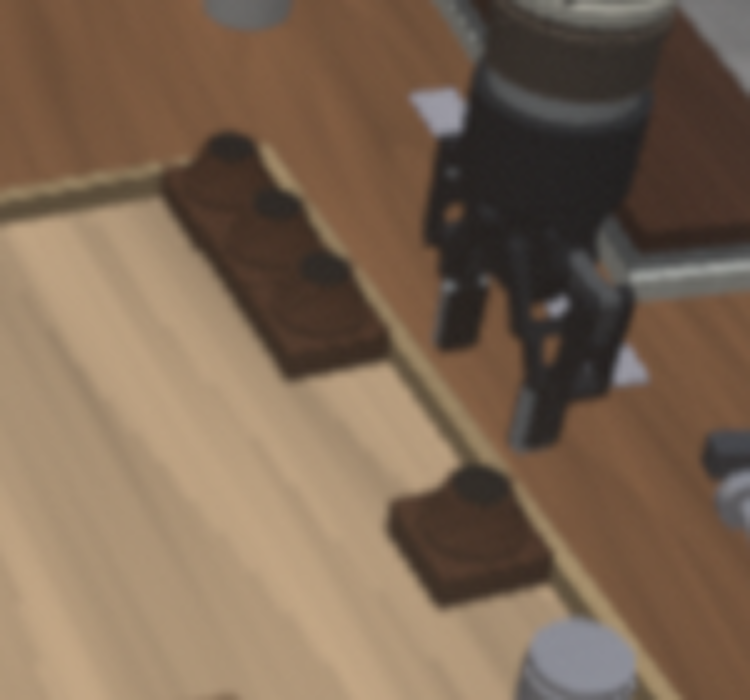

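```bash
python3 -c "
from h import *
for uv,z in (((443,607),.012),((550,577),.012),((388,525),.034),((480,485),.062),((295,380),.012),((385,353),.012),((532,448),.08),((532,448),.09),((532,448),.1)):
    w=atz('side',[(np.array(uv)+.5)/5-.5+[260,80]],z)[0];print(uv,z,((w[:2]-TC)@trayR(TH)*1e3).round(1))
"
```

```text
(443, 607) 0.012 [  86.1 -126.1]
(550, 577) 0.012 [ 145.2 -123.2]
(388, 525) 0.034 [ 72.8 -86.5]
(480, 485) 0.062 [ 110.  -100.7]
(295, 380) 0.012 [87.7 53.1]
(385, 353) 0.012 [143.8  59.9]
(532, 448) 0.08 [ 133.4 -101.8]
(532, 448) 0.09 [ 126.2 -111.7]
(532, 448) 0.1 [ 119.  -121.6]
```

```bash
python3 -m inch '[[[7.0,-0.6,-0.3,1.5,0],[7.0,-0.6,-0.3,3,0],[7.0,-0.6,-0.3,4.5,0],[7.0,-0.6,-0.3,5.6,0],[7.0,-0.6,-0.3,6.0,0]]]';python3 -c "
from h import *
st()
p,d=optics.camera('side')
crop('side','pics/s20.png',260,80,410,220,5,pic=p)"
```

```text
clock: 19.9
eef_pos: [0.6508, -0.1136, 0.0274]
tool_rot: [0.659, 0.752, -0.01, -0.006]
ft_force: [-0.8, -0.7, 0.3]
grip_width: 0.0698
t 19.9 loc [111.3 -94.9] z 27.4 yaw 89.9 F [-0.8 -0.7  0.3] w 69.8 q1,6 [-0.17 -0.3 ]
```

View pics/s20.png

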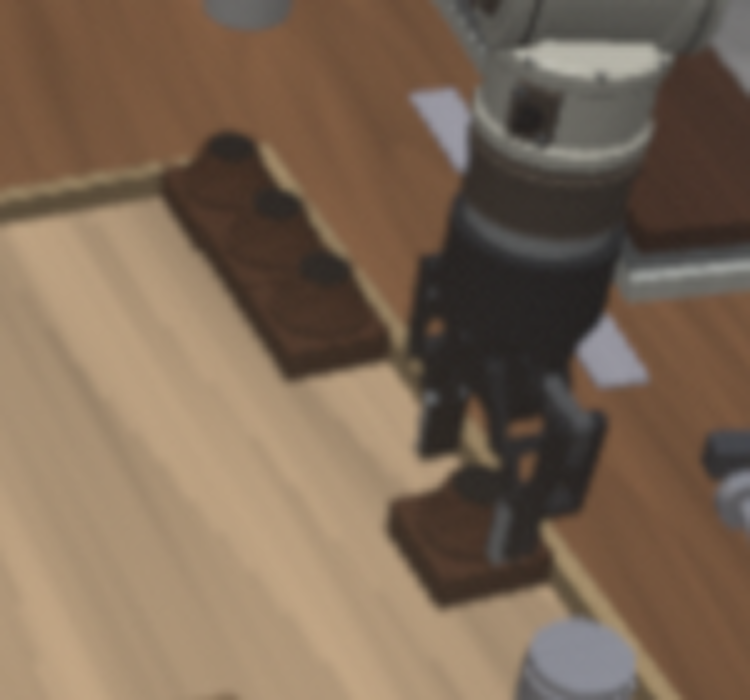

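```bash
python3 -m inch '[[[6.0,0,-0.1,0.3,0],[6.0,0.6,-0.1,0.3,0],[6.0,1.5,-0.1,0.3,0],[6.0,2.7,-0.1,0.3,0],[6.0,3.9,-0.1,0.3,0]]]';python3 -c "
from h import *
st()
p,d=optics.camera('side')
crop('side','pics/s21.png',260,80,410,220,5,pic=p)"
```

```text
clock: 20.58
eef_pos: [0.645, -0.0744, 0.025]
tool_rot: [0.659, 0.752, -0.01, -0.006]
ft_force: [0.7, -2.2, 3.0]
grip_width: 0.0597
t 20.57 loc [110.8 -55.2] z 25.0 yaw 89.9 F [ 0.7 -2.2  3. ] w 59.7 q1,6 [-0.11 -0.24]
```

View pics/s21.png

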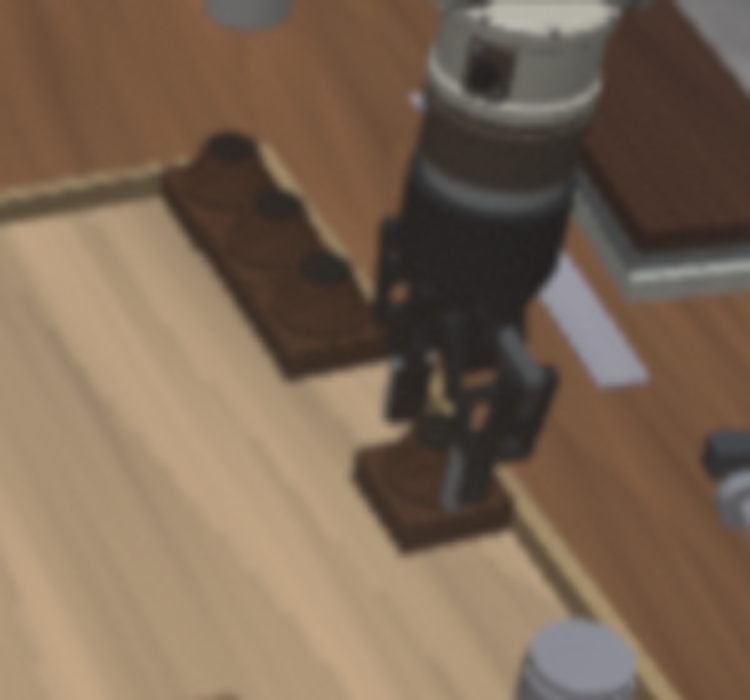

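```bash
python3 -m inch '[[[6.0,1.0,0,0,0],[6.0,2.0,0,0,0],[6.0,2.6,0,0,0],[6.0,2.6,0,0,0],[6.0,2.2,0,-1,0]]]';python3 -m inch '[[[6.0,-0.3,0,-5,0],[4.0,-2,0,-6.5,0],[3.0,-5,0,-6.5,0],[3.0,-8,0,-6.5,0],[3.0,-8,0,-6.5,0]]]';python3 -c "
from h import *
st();go(109,-110,11)
p,d=optics.camera('side')
crop('side','pics/s22.png',260,80,410,220,5,pic=p)"
```

```text
clock: 21.25
eef_pos: [0.6406, -0.0499, 0.0337]
tool_rot: [0.658, 0.753, -0.01, -0.008]
ft_force: [0.4, -0.3, -0.0]
grip_width: 0.0603
clock: 21.88
eef_pos: [0.6528, -0.1314, 0.0987]
tool_rot: [0.659, 0.752, -0.01, -0.008]
ft_force: [-0.2, 0.7, -0.1]
grip_width: 0.0299
t 21.88 loc [ 110.9 -112.8] z 98.7 yaw 89.8 F [-0.2  0.7 -0.1] w 29.9 q1,6 [-0.19 -0.33]
to (109, -110, 11) shift cm [0.28 0.03 8.77] roll -0.2
```

View pics/s22.png

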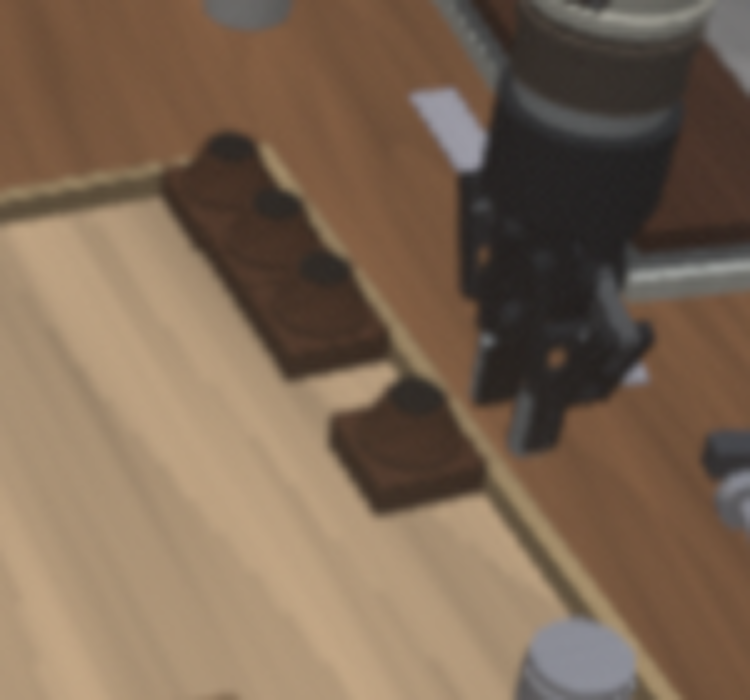

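```bash
python3 -m inch '[[[3.0,0,0,3,0],[3.0,0,-0.1,6,0],[3.0,0,-0.1,8.6,0],[3.0,0,-0.1,8.6,0],[3.0,0.5,-0.1,8.6,0]]]';python3 -m inch '[[[3.0,1,0,-0.1,0],[3.0,2.2,0,-0.1,0],[3.0,3.4,0,-0.1,0],[3.0,4.6,0,-0.1,0],[3.0,5.6,0,-0.1,0]]]';python3 -c "
from h import *
st();go(109,-34,11)
p,d=optics.camera('side')
crop('side','pics/s23.png',260,80,410,220,5,pic=p)"
```

```text
clock: 22.55
eef_pos: [0.6495, -0.1251, 0.0137]
tool_rot: [0.658, 0.753, -0.009, -0.008]
ft_force: [0.2, 0.2, 1.5]
grip_width: 0.0299
clock: 23.18
eef_pos: [0.6432, -0.0696, 0.0163]
tool_rot: [0.659, 0.752, -0.009, -0.007]
ft_force: [-0.4, -4.6, 6.0]
grip_width: 0.0302
t 23.18 loc [109.7 -50.3] z 16.3 yaw 89.9 F [-0.4 -4.6  6. ] w 30.2 q1,6 [-0.1  -0.24]
to (109, -34, 11) shift cm [ 1.63 -0.06  0.52] roll -0.1
```

View pics/s23.png

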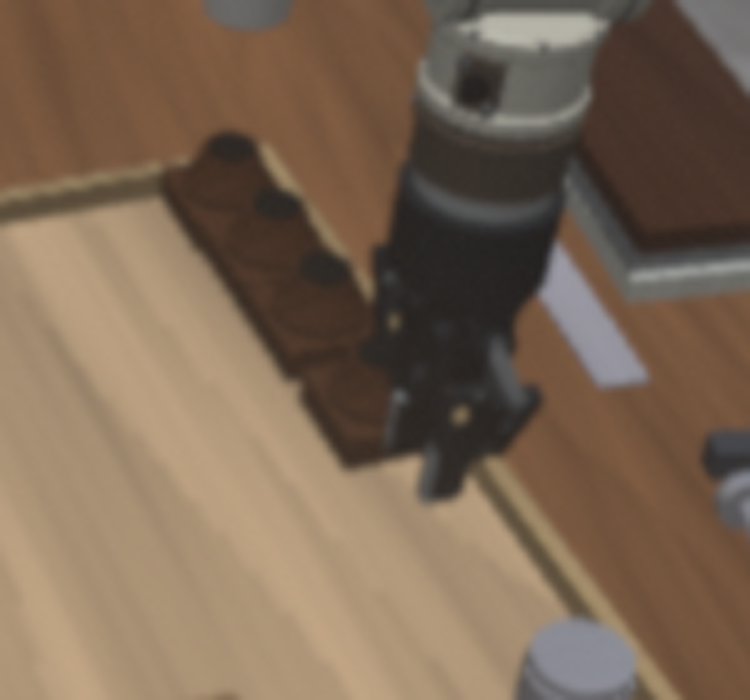

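```bash
python3 -m inch '[[[3.0,0.5,0,0.1,0],[3.0,0.9,0,0.2,0],[3.0,1.3,0,0.2,0],[3.0,1.5,0,0.2,0],[3.0,1.6,0,0.2,0]]]';python3 -c "
from h import *
st()
p,d=optics.camera('side')
crop('side','pics/s24.png',260,80,410,220,5,pic=p)"
```

```text
clock: 23.85
eef_pos: [0.6416, -0.0548, 0.0161]
tool_rot: [0.659, 0.752, -0.01, -0.004]
ft_force: [-0.9, -10.8, 9.9]
grip_width: 0.0298
t 23.85 loc [110.  -35.4] z 16.1 yaw 89.9 F [ -0.9 -10.8   9.9] w 29.8 q1,6 [-0.08 -0.21]
```

View pics/s24.png

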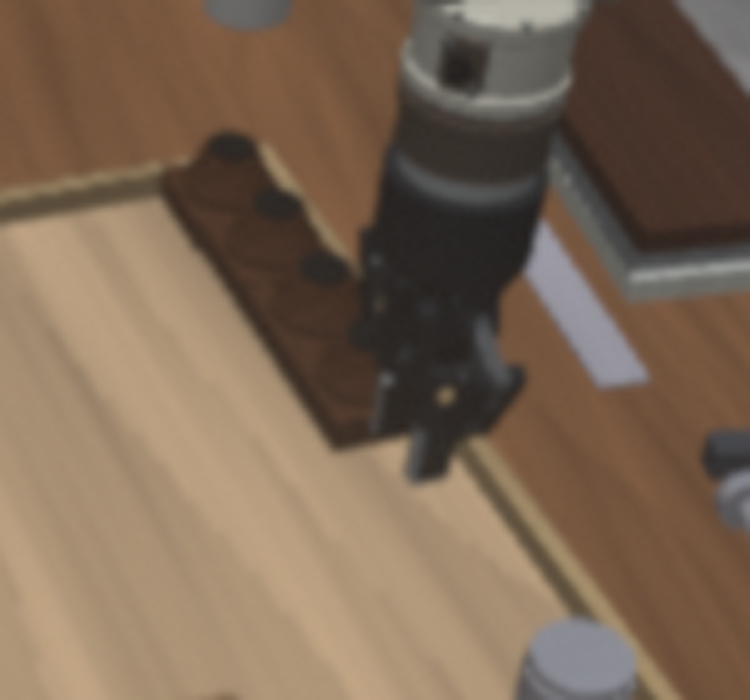

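```bash
python3 -m inch '[[[3.0,0.1,0,0,0],[3.0,0.2,0,0,0],[3.0,0.3,0,0,0],[3.0,0.3,0,0,0],[3.0,0.2,0,0,0]]]';python3 -m inch '[[[3.0,-0.8,0,-0.5,0],[3.0,-2,0,-4,0],[3.0,-5,-2,-9,0],[3.0,-9,-6,-11,0],[3.0,-14,-10,-11,0]]]';python3 -m inch '[[[3.0,-4,-3,0,0],[3.0,-8,-6,0,0],[3.0,-12,-8,0,0],[3.0,-16,-9,0,0],[3.0,-18,-9,0,0]]]';python3 -c "
from h import *
st()
p,d=optics.camera('top');cv2.imwrite('pics/t2raw.png',cv2.cvtColor(p,cv2.COLOR_RGB2BGR))
overlay('top',p,TC,TH,[],'pics/t2.png',140,95,340,230,4)
p,d=optics.camera('side')
crop('side','pics/s25.png',210,80,400,220,4,pic=p)"
```

```text
clock: 24.52
eef_pos: [0.6412, -0.0525, 0.0163]
tool_rot: [0.659, 0.752, -0.01, -0.005]
ft_force: [-1.0, -3.7, 4.5]
grip_width: 0.03
clock: 25.15
eef_pos: [0.5644, -0.2023, 0.1313]
tool_rot: [0.658, 0.753, -0.008, -0.003]
ft_force: [0.8, -0.9, -0.2]
grip_width: 0.0305
clock: 25.78
eef_pos: [0.4986, -0.3941, 0.1332]
tool_rot: [0.658, 0.753, -0.008, -0.004]
ft_force: [0.4, 1.0, -0.1]
grip_width: 0.0302
t 25.77 loc [ -77.1 -352.5] z 133.2 yaw 89.9 F [ 0.4  1.  -0.1] w 30.2 q1,6 [-0.66 -0.79]
```

View pics/t2.png

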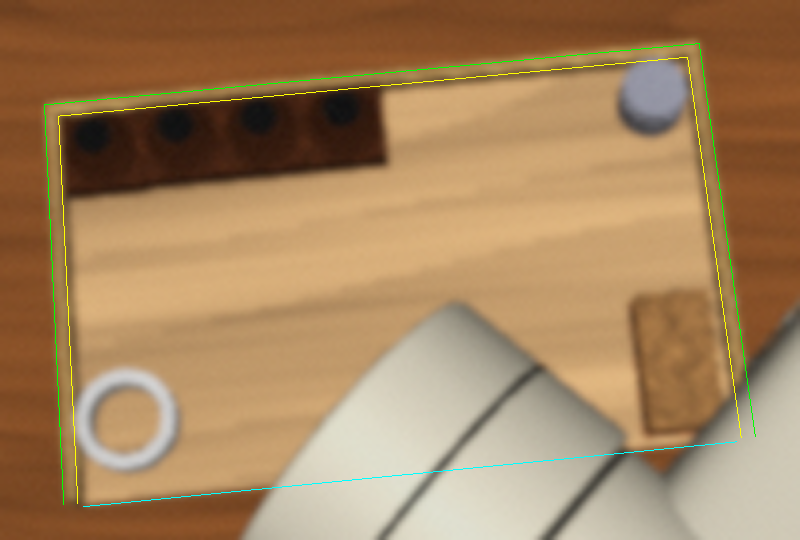

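View pics/s25.png

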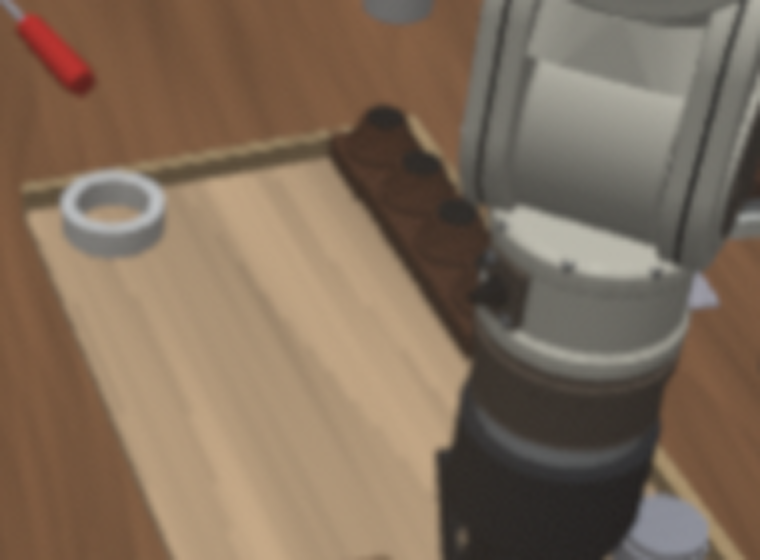

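```bash
python3 -c "
from h import *
p=cv2.imread('pics/t2raw.png');cv2.imwrite('pics/t2c.png',cv2.resize(p[110:150,150:245],None,fx=8,fy=8,interpolation=cv2.INTER_CUBIC))
for uv,z in (((93,133),.062),((177,125),.062),((260,118),.062),((341,110),.062),((386,160),.012),((383,92),.034),((70,193),.012)):
    w=atz('top',[(np.array(uv)+.5)/4-.5+[140,95]],z)[0];print(uv,((w[:2]-TC)@trayR(TH)*1e3).round(1))
"
```

```text
(93, 133) [110.6 203.3]
(177, 125) [110.6 142.9]
(260, 118) [109.9  83.2]
(341, 110) [110.2  24.8]
(386, 160) [87.7 -3.5]
(383, 92) [132.7  -6.3]
(70, 193) [ 85.5 233. ]
```

View pics/t2c.png

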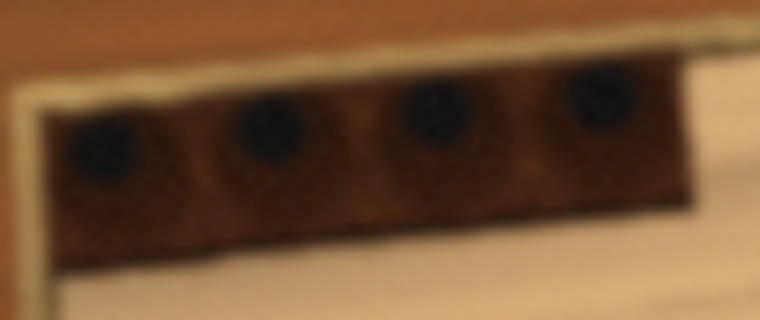

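```bash
python3 -c "
from workcell import ticket,get_obs
o=get_obs();print(o['clock'],abs(o['joint_vel']).max());print(ticket.job_done())"
```

```text
25.875 0.04323034136646335
the job is handed in; nothing more can be done
None
```

The row is done and handed in at 25.9 s of the 64 s. No verdict was reported.

**What I did:** I pushed each of the three loose feet to the far lip with the fingers, then slid it along the lip against foot_a. The last foot was too close to the tin for the spread fingers, so I first dragged it clear by its taper. No foot was lifted.

**Last checks:**

| Check | Result in the last pictures |
|---|---|
| Distance from the lip | foot tops at x of about 110 to 111 mm (ideal 110) |
| Places along the lip | y of about 203, 143, 83 and 25 mm (ideal 205, 145, 85, 25), all within about 2 mm |
| Squareness and gaps | all upright, no visible gap; near edges in line to about 2 mm |
| Tin, sanding block, tape | where they started; look-alikes were never approached |

**What went wrong or disagreed:**
- **First push:** the half-open fingertips stood higher than I had worked out from the given dimensions. They rode onto the base of the first foot and pushed its taper. I backed off, went lower and redid the push.
- **foot_a:** it stands about 1 to 2 mm proud of the others at the near edge. That is inside the 6 mm allowed, so I left it.
- **At hand-in:** the arm was clear of everything, with a small joint motion (0.04 rad/s) still settling.

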